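Change a tilted lid-sticker stand over to jars by reversing its gauge arm

ROBOT

A 6-joint arm with a two-finger parallel gripper is mounted at the origin on a cart in front of the work surface, level with it; the furniture and walls round the work are solid. World frame = base frame: x ahead of the robot, y to its left, z up, the work surface at z = 0. Lengths are in m, angles in degrees, forces in N, time in s.
With the tool pointing down it reaches from about 0.25 to 0.725 m from the base axis. Payload 9.7 kg.
Tool frame: the origin (TCP) lies at the very end of the fingers, on their centre line; the grasp point (between the pads) lies 19 mm behind it (bot.grip_point_offset is the z of the grasp point in the tool frame, in m); z points along the fingers, x is the direction in which the jaws open and shut, and the axes are right-handed (so a half turn about z gives the same grasp; the last joint's range is limited). The gripper opens to 85 mm and grips with 20 to 120 N. Pads are 22 mm wide; open, the fingers measure 114 mm over their backs; the gripper's body (76 mm by 85 mm) begins 54 mm behind the grasp point. The pads swing forward as they close: fully open they stand 13 mm farther back than shut.
Start: joints at [72.823, 4.979, 10.078, 95.1, 0, 90], TCP at [0.162, 0.525, 0.231] pointing down, gripper open.
Joint ranges: [-179.16, 179.16], [-48.56, 103.87], [-65.8, 70.77], [-126.05, 130.52], [-82.76, 87.17], [-180, 180]. Speed limits (degrees/s): [127.2, 127.2, 147.25, 180, 180, 180].

INTERFACE

Orientations are given as [roll, pitch, yaw] about the fixed x, y, z axes, in that order (R = Rz(yaw) Ry(pitch) Rx(roll)).
In Python, from workcell import get_obs, viewer, job_done, bot gives the robot as it stands.
- The arm moves only by the shell command python3 -m handwheel 'ROWS' [FORCE]. ROWS is JSON, a list of rows, each a list of 5 numbers: the closure, from 0 (fully open) to 1 (shut), then the shift along the world's x, y, z in m, then the turn about the world's z in degrees. A call has 1 to 5 rows; each row is the pose to reach, as a shift and turn from the pose measured when the call began; what a row does not reach only later rows make up. A row lasts 1/10 s, in which the tool goes at most 50 mm and 8.59 degrees, less where a joint would pass 70% of its speed; a pose out of reach is approached as far as the arm can. A call with a gripper value outside its range is refused whole. The fingers move at their own pace and stop on an object; FORCE is the grip in N (left out, the last holds). Time passes only in rows, so rows that repeat a pose let the fingers close. It gives the time, the measured TCP pose, the force and the opening at its end, in the units of the state.
- get_obs(): the state, without advancing time (a new reading comes with each control period).
- viewer.camera(name): name is "scene" or "top" or "wrist"; returns a dict with "color" (420x560x3 uint8, blue, green, red), "K" (3x3 intrinsics, pixels), "origin" and "orientation" of the camera in the world. Camera axes: x right, y down, z forward; pixel columns grow to the right and rows downward; lengths in m; the calibration is good to about 2 mm. A picture is of the moment at which its call begins. There is no depth.
- job_done(): hands the job in, once; it reports no verdict.
The state is a dict: "time": time; "q": joint angles; "qd": joint speeds; "joint_efforts": joint torques, N m; "ee_pos": TCP position; "tcp_rot": TCP orientation; "wrist_force": force on the tool from outside, world axes, zero at the start; "torque": the same for the moment, N m; "opening": finger opening in m.
Only numpy, scipy, OpenCV 4.12 (cv2) and the standard library are available. Lean on these libraries where they do the work, as an engineer would, in place of code of your own. Each camera call takes 0.05 s, during which the arm holds its last target.

TASK

Change the tilted lid-sticker stand over from small caps to jars: stand the amber jar that has no sticker on its lid flat on the sloping deck, home against both blocks of the V rest, and lift the two-ended gauge arm off its pivot pin, turn it end for end and refit it fully down on the pin. Finish with the arm swung in to its stop, so that the big blue ring lies centred over that jar's lid. Do not drop or force the arm or the jar, and leave everything else standing where it is.

Things in the scene. Friction and masses are not known exactly. Their poses are not given: they have to be found in the camera images.
- stand: Fixed stand: plywood deck 255 x 190 x 10 mm on a grey tube frame, sloping 28 degrees down towards the robot. Origin on the deck's top face at the foot of the pivot post; x runs uphill along the deck, y to the left, z square to the deck, along the pin (28 degrees from vertical). In this frame (mm) the deck spans x -155 to 100, y -95 to 95. The tube frame stands on the table below the deck.
- pin_shoulder (a point): centre of the brass shoulder (28 mm across, 86 mm above the deck on the pivot post) on which the arm's hub rests. Above it the steel pin, 10 mm thick for 21 mm, then tapering to 4.4 mm
- pin_tip (a point): tip of the pivot pin, on its axis, 30 mm above the shoulder along the stand's z
- stop_in (a point): top of the working swing stop: a fixed 12 mm rod with a black rubber sleeve, square to the deck at (62, 18.5) mm of the stand's frame, 122 mm tall, so 6 mm taller than the pin. The arm's uphill half touches it with its left side when the arm is swung in
- stop_out (a point): top of the other swing stop, the same rod at (-24, -60) mm of the stand's frame. Between the stops the seated arm swings only about 95 degrees; to pass over them it must be lifted more than 36 mm
- jar_rest (a point): where the middle of the jar's bottom stands, on the deck, when the jar is home: (-100, 0, 0) mm in the stand's frame. Two white blocks, 44 x 12 x 16 mm high, form a V below it, open uphill; their faces lie 34 mm from this point, downhill to the left and downhill to the right. Friction holds a jar where it is put on the slope
- over_lid (a point): point 86 mm above jar_rest along the stand's z, 8 mm above the lid of the jar in the rest: where the middle of the big ring (its underside) comes when the arm is seated and swung in against stop_in
- gauge_arm: Loose two-ended arm, 0.18 to 0.33 kg, balanced on its hub; friction keeps it where it is left. Origin: centre of the hub's underside, on the hole's axis; z up along the hole, x towards the big ring. Flat bar 24 mm wide, z 0 to 8 mm. Starts seated on the pin, its x axis 5 to 90 degrees clockwise, seen from above, of the stand's x: the small ring hangs over the rest or aside to the left
- hub_top (a point): centre of the top of the arm's black hub, 40 mm above the arm's origin. The hub is a 28 x 28 mm square block with a 12 mm through hole; grip it by two opposite faces (square to the arm's x or y) above the bar
- big_ring (a point): middle of the blue ring (outside 72, window 44, 8 mm thick) at its underside: (100, 0, 0) mm in the arm's frame. At the end the arm's x axis points straight downhill, to the jar
- small_ring (a point): middle of the brass-coloured ring (outside 52, window 28, 8 mm thick) at its underside: (-100, 0, 0) mm in the arm's frame
- bare_jar: amber glass jar with a plain black screw lid, without a sticker; 68 mm across, 78 mm high, 0.13 to 0.21 kg; loose, upright on the table left or right of the stand among similar jars. Origin: centre of the bottom, z up along its axis. Grip it round the body.
- jar_a: bystander: the same amber jar, but with a round white sticker on its lid; 68 mm across, 78 mm high; origin at the bottom's centre
- jar_b: bystander: the same amber jar, but with a round white sticker on its lid; 68 mm across, 78 mm high; origin at the bottom's centre
- jar_c: bystander: the same amber jar, but with a round white sticker on its lid; 68 mm across, 78 mm high; origin at the bottom's centre
- sticker_roll: bystander: roll of white stickers lying flat, 66 mm across, 30 mm high; origin at the bottom's centre
- pen: bystander: blue-capped marker lying on the table, 134 mm long, 15 mm thick
- cap: bystander: pink screw cap, 48 mm across, 24 mm high, in front of the stand
- tin: bystander: round metal tin, 68 mm across, 36 mm high, behind the stand, to the right

How it is judged:
By the outcome, as a careful person would: the job done as asked, in the order asked, and still so for the second after the job is handed in, with the robot touching nothing.
It also fails if it takes over 72 s, if anything falls off the work surface, if the arm or the gripper's body presses on something with over 40 N, if the wrist force passes 120 N, or if a joint passes its speed limit or range.

## Working session

There is one attempt and no reset: what is moved stays moved. The work goes in short steps, Python scripts to look and compute and a shell command to move; the robot and the scene stay as the last step left them, time stands still between calls to the robot, and variables do not carry over. Pictures are saved under pics/ and viewed, and the job is handed in when it is done.

```bash
ls; mkdir -p pics
python3 - <<'E'
from workcell import get_obs, viewer, bot
import cv2
print([a for a in dir(bot) if a[0]!='_'], bot.grip_point_offset)
o=get_obs(); print(o['time'],o['ee_pos'],o['tcp_rot'],o['opening'],o['wrist_force'])
for n in ['scene','top','wrist']:
    c=viewer.camera(n); print(n,c['K'],c['origin'],c['orientation']); cv2.imwrite(f'pics/{n}0.png',c['color'])
E
```

```text
pics
['PlanningError', 'grip_point_offset'] -0.0187
0.0 [0.1623632  0.52525526 0.23057927] [1.79999398e+02 7.64124128e-02 7.28228632e+01] 0.08530504710753471 [0.14647799 0.16956513 0.45513166]
scene [[416.43111743   0.         285.36830188]
 [  0.         416.43111743 209.9774287 ]
 [  0.           0.           1.        ]] [-0.12114039 -0.78528456  0.67437241] [-117.15811612   -0.60107832  -39.76712319]
top [[406.89445516   0.         281.49193804]
 [  0.         406.89445516 208.65496375]
 [  0.           0.           1.        ]] [0.44449934 0.01322978 1.43700007] [-175.63194441   -0.71849245  -88.70894065]
wrist [[316.78194562   0.         279.63446023]
 [  0.         316.78194562 213.15169101]
 [  0.           0.           1.        ]] [0.09944928 0.5459755  0.3738128 ] [1.64729398e+02 3.77410708e-02 7.28637556e+01]
```

View pics/scene0.png

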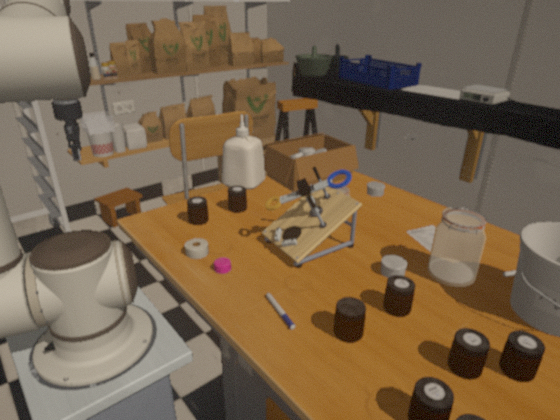

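View pics/top0.png

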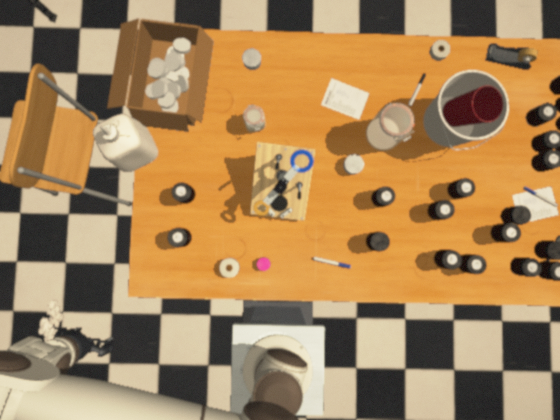

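View pics/wrist0.png

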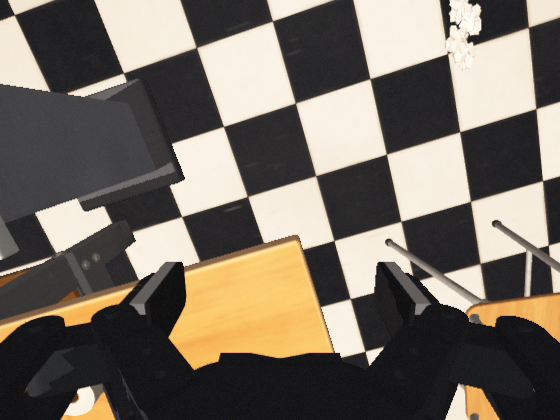

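Run:
```python
import cv2
a=cv2.imread('pics/top0.png')[120:290,150:420]
cv2.imwrite('pics/top0c.png',cv2.resize(a,(795,500),interpolation=cv2.INTER_CUBIC))
a=cv2.imread('pics/scene0.png')[160:350,180:430]
cv2.imwrite('pics/scene0c.png',cv2.resize(a,(780,593),interpolation=cv2.INTER_CUBIC))
```

```text
(no output)
```

View pics/top0c.png

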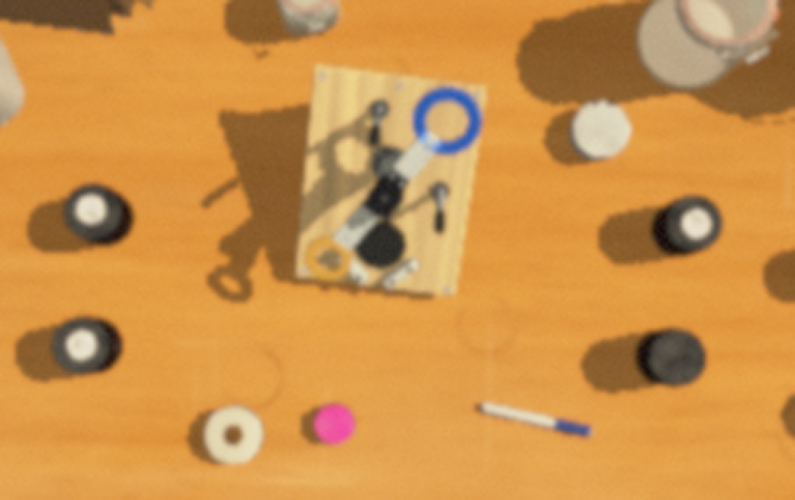

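View pics/scene0c.png

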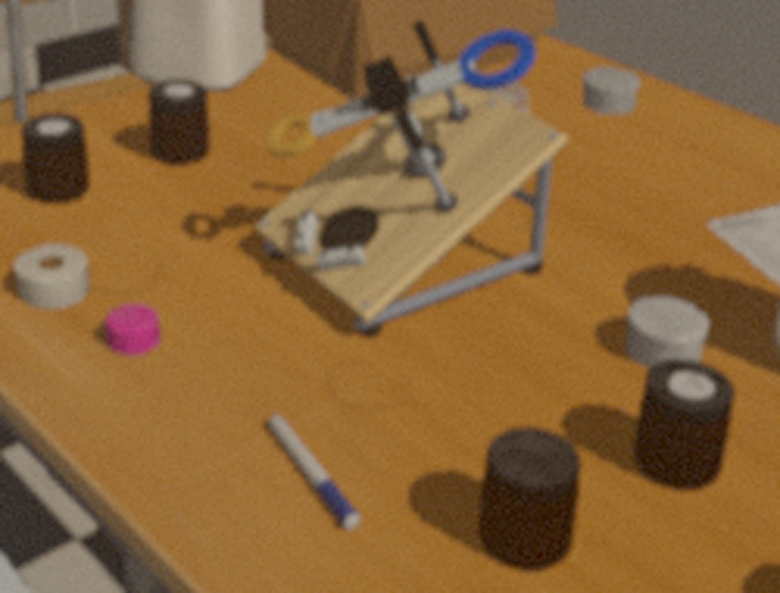

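```bash
cat > h.py <<'E'
import numpy as np, cv2, json
from scipy.spatial.transform import Rotation as R
from scipy.optimize import least_squares
from workcell import get_obs, viewer
def snap(name,fn):
    c=viewer.camera(name); cv2.imwrite(f'pics/{fn}.png',c['color'])
    json.dump({k:np.asarray(c[k]).tolist() for k in('K','origin','orientation')},open(f'pics/{fn}.json','w')); return c
def load(fn):
    c={k:np.array(v) for k,v in json.load(open(f'pics/{fn}.json')).items()}; c['color']=cv2.imread(f'pics/{fn}.png'); return c
def rot(c): return R.from_euler('xyz',c['orientation'],degrees=True).as_matrix()
def proj(c,P):
    p=(np.atleast_2d(P)-c['origin'])@rot(c); q=p@np.array(c['K']).T; return q[:,:2]/q[:,2:]
def onplane(c,uv,z):
    uv=np.atleast_2d(uv).astype(float); d=np.c_[uv,np.ones(len(uv))]@np.linalg.inv(c['K']).T@rot(c).T
    return c['origin']+d*((z-c['origin'][2])/d[:,2])[:,None]
def crop(c,fn,x0,y0,x1,y1,pts=None):
    s=min(800/(x1-x0),600/(y1-y0)); a=cv2.resize(c['color'][y0:y1,x0:x1],None,fx=s,fy=s,interpolation=cv2.INTER_CUBIC)
    if pts is not None:
        for p in np.atleast_2d(pts): cv2.circle(a,(int((p[0]-x0+.5)*s),int((p[1]-y0+.5)*s)),3,(0,255,0),1)
    cv2.imwrite(f'pics/{fn}.png',a[:600,:800]); return s
T=np.deg2rad(28)
def stand(p):  # x,y,z,yaw(deg): returns R, t
    Rs=R.from_euler('z',p[3],degrees=True).as_matrix()@np.array([[np.cos(T),0,-np.sin(T)],[0,1,0],[np.sin(T),0,np.cos(T)]])
    return Rs,np.array(p[:3])
def s2w(p,q): Rs,t=stand(p); return np.atleast_2d(q)@Rs.T/1000+t   # q in mm
def w2s(p,w): Rs,t=stand(p); return (np.atleast_2d(w)-t)@Rs*1000
E
python3 - <<'E'
from h import *
for n in('scene','top'): snap(n,n+'1')
t=load('top1');s=load('scene1')
print(crop(t,'t1c',240,130,330,230)); print(crop(s,'s1c',255,160,370,265))
E
```

```text
6.0
5.714285714285714
```

View pics/t1c.png

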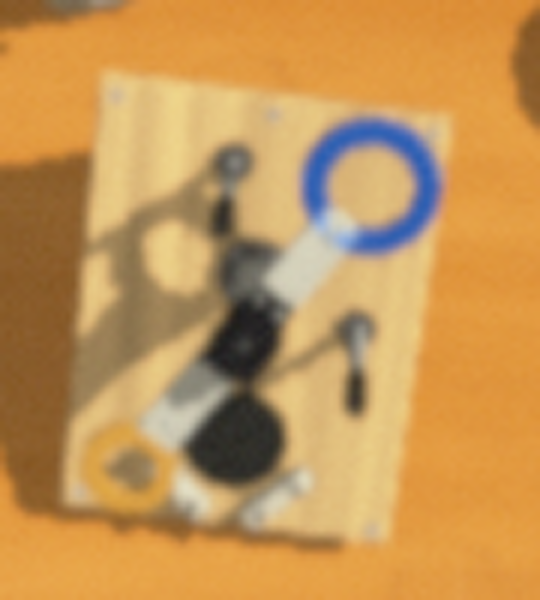

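View pics/s1c.png

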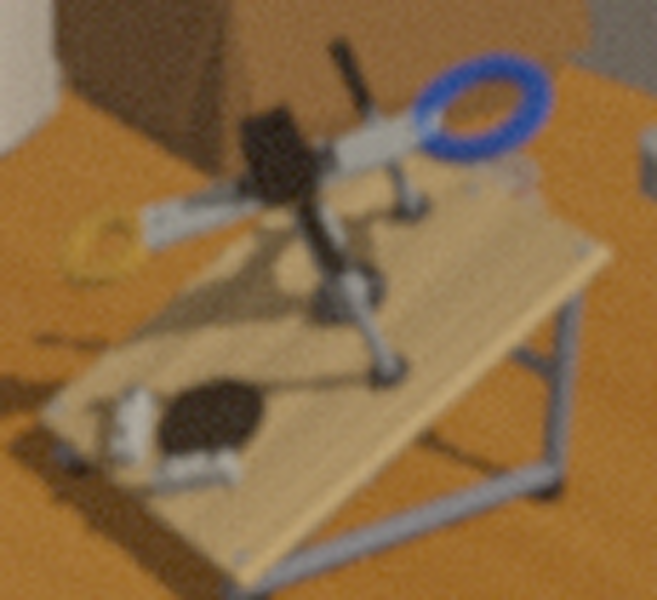

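Run:
```python
from h import *
t=load('top1');s=load('scene1')
def un(c,x0,y0,k): return (np.array(c)+.5)/k-.5+[x0,y0]
ut=un([(105,70),(453,115),(387,545),(62,505),(237,438),(345,398)],240,130,6.0)
us=un([(611,250),(243,585),(42,415),(211,417)],255,160,5.714286)
Qt=np.array([(100,95,0),(100,-95,0),(-155,-95,0),(-155,95,0),(-100,0,0)]); Qs=np.array([(100,-95,0),(-155,-95,0),(-155,95,0),(-100,0,0)])
f=lambda p:np.r_[(proj(t,s2w(p,Qt))-ut[:5]).ravel(),(proj(s,s2w(p,Qs))-us).ravel()]
r=least_squares(f,[.45,0,.1,0]);print(r.x,f(r.x).round(1).reshape(-1,2).tolist())
p=r.x; np.save('stand.npy',p)
for n,q in dict(rest=(-100,0,0),overlid=(-100,0,86),shoulder=(0,0,86),tip=(0,0,116),hubtop=(0,0,126),sin=(62,18.5,122),sout=(-24,-60,122),DL=(-155,95,0),UR=(100,-95,0)).items(): print(n,s2w(p,q)[0].round(4),proj(t,s2w(p,q)).round(1)[0],proj(s,s2w(p,q)).round(1)[0])
# jar
b=onplane(t,[[ (672/2.944)+150,(357/2.944)+120]],.078);print('jar lid',b)
crop(t,'t1d',240,130,330,230,proj(t,s2w(p,[(0,0,126),(62,18.5,122),(-24,-60,122),(-100,0,0),(100,95,0),(0,0,0)])))
crop(s,'s1d',255,160,370,265,proj(s,s2w(p,[(0,0,126),(62,18.5,122),(-24,-60,122),(-100,0,0),(100,-95,0),(62,18.5,0)])))
```

```text
[ 6.59778080e-01 -1.67326689e-03  1.03309215e-01 -6.01776648e+00] [[-0.3, 0.2], [0.4, 0.3], [0.2, -0.1], [-0.1, -0.5], [-0.2, -0.3], [0.5, -0.6], [-0.3, -0.3], [-0.8, -0.1], [0.4, 1.2]]
rest [0.572  0.0076 0.0564] [278.9 202.3] [291.9 233.7]
overlid [0.5318 0.0118 0.1323] [277.5 212.5] [280.5 214.2]
shoulder [0.6196 0.0026 0.1792] [281.1 183.4] [306.5 191.9]
tip [0.6056 0.004  0.2057] [280.6 186.8] [302.8 184.4]
hubtop [0.601  0.0045 0.2146] [280.5 187.9] [301.5 181.9]
sin [0.6592 0.017  0.2401] [276.8 167.3] [314.  167.3]
sout [ 0.5755 -0.0531  0.1998] [299.1 197.3] [308.6 196. ]
DL [0.5336 0.1072 0.0305] [249.8 213.3] [261.1 232.1]
UR [ 0.7376 -0.1054  0.1503] [315.5 149. ] [362.  202.7]
jar lid [[ 0.44707849 -0.32702385  0.078     ]]
```

View pics/t1d.png

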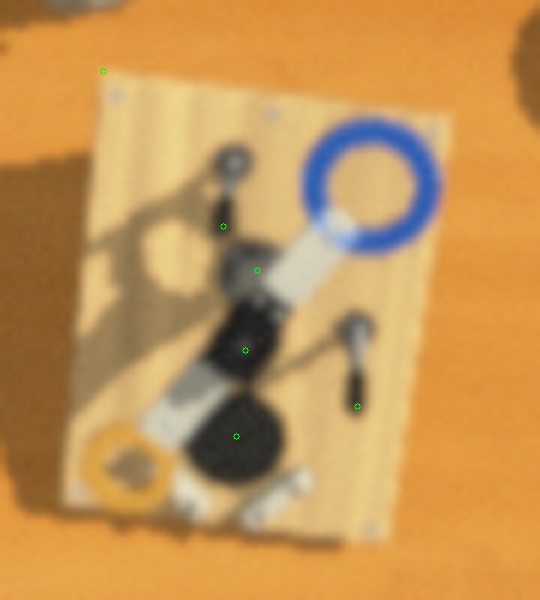

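View pics/s1d.png

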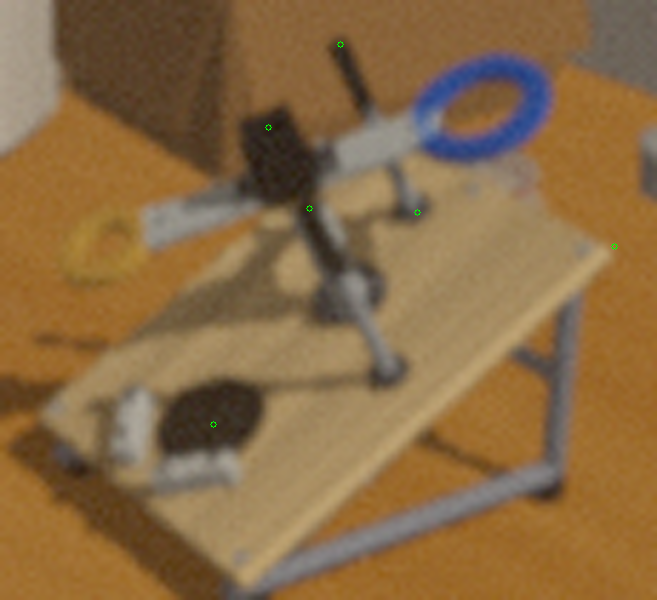

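```bash
python3 -m handwheel '[[0.3,0.03,-0.04,0.02,2],[0.5,0.06,-0.08,0.04,4],[0.7,0.09,-0.12,0.06,6],[0.8,0.12,-0.16,0.08,8],[0.8,0.15,-0.19,0.08,10]]' 30; python3 -m handwheel '[[0.8,0.03,-0.04,0,0],[0.8,0.06,-0.08,0,0],[0.8,0.09,-0.12,0,0],[0.8,0.12,-0.16,0,0],[0.8,0.14,-0.19,0,0]]'
python3 - <<'E'
from h import *
o=get_obs();print(o['time'],o['ee_pos'],o['tcp_rot'],o['q'].round(1) if hasattr(o['q'],'round') else o['q'],o['opening'])
c=snap('wrist','w2')
E
```

```text
time: 0.75
ee_pos: [0.3084, 0.339, 0.3125]
tcp_rot: [179.9, -0.1, 83.0]
wrist_force: [0.8, -0.1, 0.1]
opening: 0.0171
time: 1.25
ee_pos: [0.4496, 0.1466, 0.3123]
tcp_rot: [179.9, -0.1, 82.9]
wrist_force: [-0.6, 1.6, 0.0]
opening: 0.017
1.25 [0.44955662 0.14661756 0.31234639] [ 1.79890034e+02 -9.93173018e-02  8.28864136e+01] [ 18.   -3.   11.1 104.    0.   25.2] 0.01697501040093163
```

View pics/w2.png

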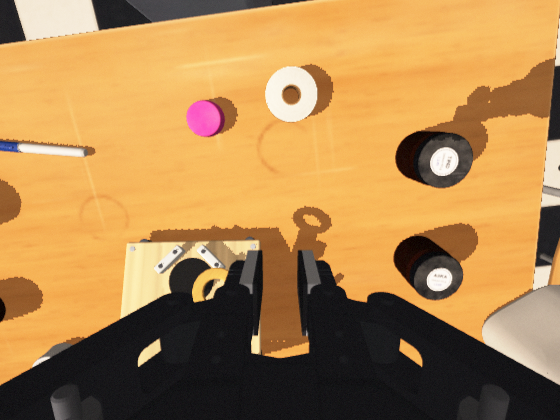

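Run:
```python
from h import *
c=load('w2');p=np.load('stand.npy')
Q=[(-155,95,0),(-155,-95,0),(-100,0,0),(-100,0,16)]
print(proj(c,s2w(p,Q)).round(1))
crop(c,'w2c',100,220,280,355,proj(c,s2w(p,Q)))
t=load('top1');
# arm angle from ring centres in top at plane est
a=onplane(t,np.array([(370,185),(130,468)])/6.+[239.6,129.6],.18);
from scipy.optimize import brentq
for uv,L in(((370,185),100),((130,468),-100)):
    uv=np.array(uv)/6+[239.6,129.6]
    f=lambda th: np.linalg.norm(proj(t,s2w(p,(L*np.cos(th),L*np.sin(th),90)))[0]-uv)
    ths=np.deg2rad(np.arange(-95,10,.5)); v=[f(x) for x in ths]; print(np.rad2deg(ths[np.argmin(v)]),min(v))
```

```text
[[258.2 238.7]
 [124.8 241.2]
 [189.7 279.4]
 [186.3 279.3]]
-32.0 0.6831336482145995
-31.0 0.9347607530889726
```

View pics/w2c.png

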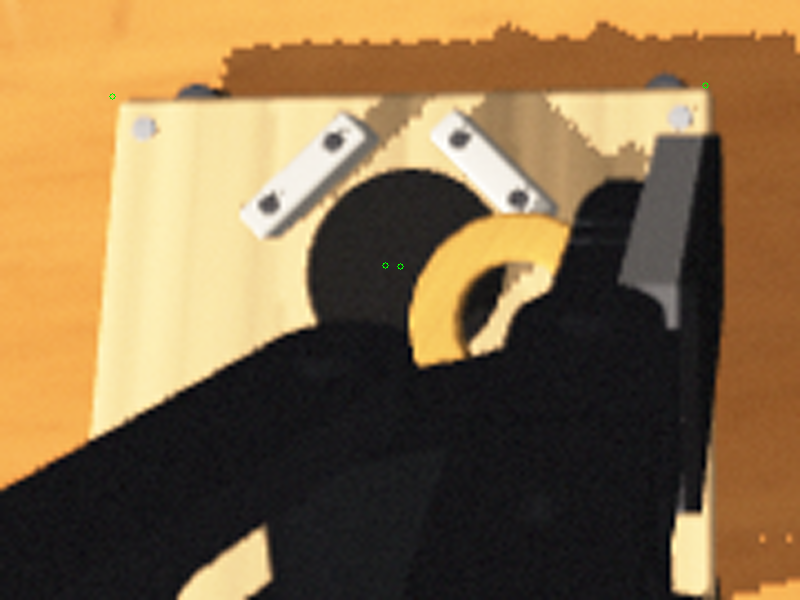

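Run:
```python
from h import *
t=load('top1');s=load('scene1');w=load('w2')
def un(c,x0,y0,k): return (np.array(c)+.5)/k-.5+[x0,y0]
obs=[(t,un([(105,70),(453,115),(387,545),(62,505),(237,438)],240,130,6.0),[(100,95,0),(100,-95,0),(-155,-95,0),(-155,95,0),(-100,0,0)]),
(s,un([(611,250),(243,585),(42,415),(211,417)],255,160,5.714286),[(100,-95,0),(-155,-95,0),(-155,95,0),(-100,0,0)]),
(w,un([(117,102),(710,92)],100,220,800/180),[(-155,-95,0),(-155,95,0)])]
f=lambda p:np.concatenate([((proj(c,s2w(p,q))-u)*(1.5/ c['K'][0][0]*1000*np.linalg.norm(c['origin']-p[:3]))/1.5).ravel() for c,u,q in obs])
r=least_squares(f,[.66,0,.1,-6]);p=r.x;print(p.round(4),f(p).round(1).reshape(-1,2).tolist())
np.save('stand.npy',p)
for q in[(-117,10,80),(-117,10,130),(-46,105,80)]:print(q,s2w(p,q)[0].round(4))
```

```text
[ 6.6040e-01 -1.4000e-03  1.0300e-01 -6.1091e+00] [[-1.2, -0.0], [1.0, 0.6], [0.1, -0.8], [-0.7, -2.3], [-1.0, -1.7], [1.6, -1.8], [-0.9, -1.2], [-2.1, -0.5], [1.3, 3.4], [-0.9, -1.8], [-1.1, -1.7]]
(-117, 10, 80) [0.5214 0.0236 0.1187]
(-117, 10, 130) [0.4981 0.0261 0.1629]
(-46, 105, 80) [0.5939 0.1114 0.1521]
```

```bash
python3 -m handwheel '[[1,0.015,-0.04,-0.02,0],[1,0.03,-0.08,-0.05,0],[1,0.045,-0.123,-0.08,0],[1,0.05,-0.123,-0.12,0],[1,0.055,-0.123,-0.15,0]]'; python3 -m handwheel '[[1,0.015,0,-0.04,0],[1,0.015,0,-0.042,0]]'
python3 - <<'E'
from h import *
p=np.load('stand.npy');o=get_obs();print(w2s(p,o['ee_pos']),o['opening'])
c=snap('wrist','w3');snap('scene','s3')
c=load('s3');crop(c,'s3c',230,100,390,220)
E
```

```text
time: 1.8
ee_pos: [0.5061, 0.0189, 0.159]
tcp_rot: [180.0, 0.0, 82.6]
wrist_force: [0.9, 0.6, -0.3]
opening: 0.0001
time: 2.0
ee_pos: [0.5192, 0.0185, 0.1115]
tcp_rot: [-179.6, 0.1, 82.6]
wrist_force: [-0.5, -0.6, 0.0]
opening: 0.0001
[[-121.8658956     4.73437678   74.37529263]] 5.0618160856083426e-05
```

View pics/s3c.png

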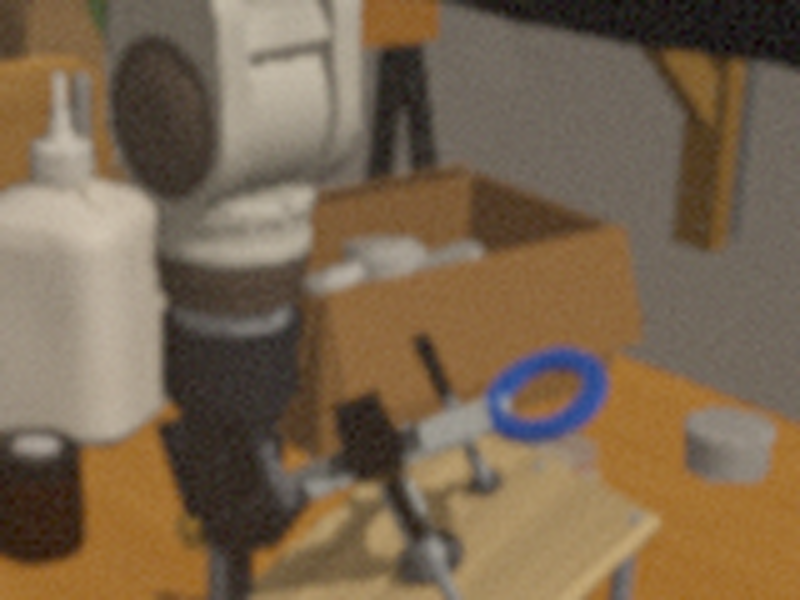

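View pics/w3.png

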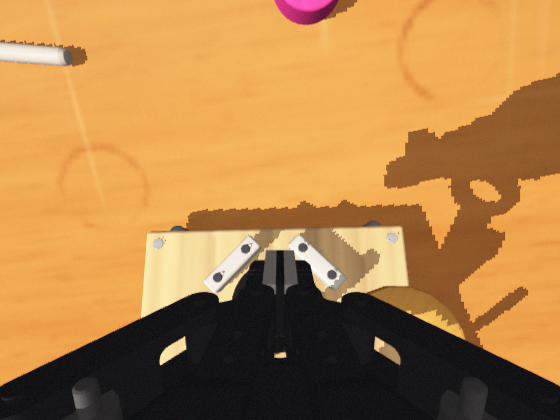

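```bash
python3 -m handwheel '[[1,0.012,0.015,0.008,0],[1,0.024,0.03,0.015,0],[1,0.036,0.045,0.021,0],[1,0.048,0.06,0.028,0],[1,0.055,0.07,0.032,0]]'
python3 - <<'E'
from h import *
p=np.load('stand.npy');o=get_obs();print(w2s(p,o['ee_pos']),o['wrist_force'])
c=snap('wrist','w4');snap('scene','s4')
c=load('s4');crop(c,'s4c',230,100,390,220)
E
```

```text
time: 2.6
ee_pos: [0.5766, 0.0903, 0.1527]
tcp_rot: [179.9, -0.0, 82.7]
wrist_force: [-0.9, -0.4, 0.8]
opening: 0.0002
[[-58.87377511  82.23915533  87.58463181]] [-0.91299044 -0.38706961  0.78038405]
```

View pics/s4c.png

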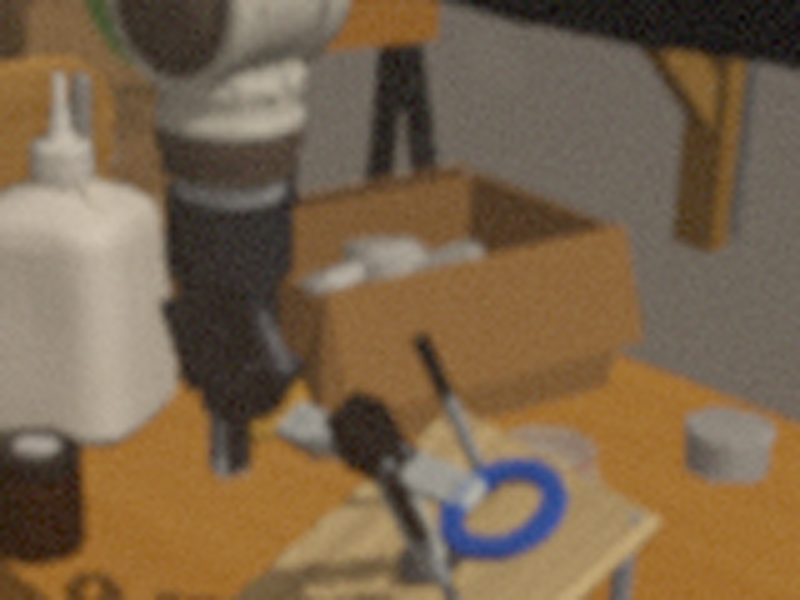

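```bash
cat >> h.py <<'E'
def bluemask(c):
    h=cv2.cvtColor(c['color'],cv2.COLOR_BGR2HSV); return cv2.inRange(h,(105,130,60),(125,255,255))
def bluering(c,lo=(0,0,560,420)):
    m=bluemask(c); x0,y0,x1,y1=lo; k=np.zeros_like(m); k[y0:y1,x0:x1]=m[y0:y1,x0:x1]
    cs,_=cv2.findContours(k,cv2.RETR_EXTERNAL,cv2.CHAIN_APPROX_NONE); b=max(cs,key=cv2.contourArea)
    return cv2.fitEllipse(b)
def ringangle(c,uv,p,L=100,zz=90):
    ths=np.arange(-190,190,.25); q=np.c_[L*np.cos(np.deg2rad(ths)),L*np.sin(np.deg2rad(ths)),np.full(len(ths),zz)]
    d=np.linalg.norm(proj(c,s2w(p,q))-uv,axis=1); i=d.argmin(); return ths[i],d[i]
E
python3 - <<'E'
from h import *
p=np.load('stand.npy')
for n in('s3','s4'):
    c=load(n);e=bluering(c,(270,120,390,230));print(e,ringangle(c,np.array(e[0]),p))
print(s2w(p,(-46,105,78)),s2w(p,(-52,102,78)))
E
```

```text
((338.6948547363281, 178.65118408203125), (13.356758117675781, 21.13298225402832), 69.12548065185547) (np.float64(-31.5), np.float64(0.6551623962808442))
((330.09954833984375, 201.51486206054688), (14.896597862243652, 22.166303634643555), 66.83053588867188) (np.float64(-85.0), np.float64(0.5725755773304855))
[[0.5947916  0.11126994 0.15029511]] [[0.58920474 0.10885077 0.14747828]]
```

```bash
python3 -m handwheel '[[1,-0.03,-0.01,0.02,0],[1,-0.07,-0.03,0.06,0],[1,-0.1,-0.07,0.1,0],[0.6,-0.11,-0.12,0.12,0.5],[0.3,-0.12,-0.17,0.12,1]]'; python3 -m handwheel '[[0,0,-0.05,0,0],[0,-0.01,-0.1,0,0],[0,-0.02,-0.15,0,0],[0,-0.02,-0.2,0,0],[0,-0.02,-0.235,0,0]]'
python3 - <<'E'
from h import *
p=np.load('stand.npy');o=get_obs();print(o['time'],o['ee_pos'],o['tcp_rot'])
c=snap('wrist','w5');c=snap('scene','s5'); e=bluering(c,(270,120,390,230));print(ringangle(c,np.array(e[0]),p))
E
```

```text
time: 3.2
ee_pos: [0.4611, -0.0566, 0.2729]
tcp_rot: [179.5, -0.0, 83.8]
wrist_force: [2.1, -0.8, 0.4]
opening: 0.0284
time: 3.7
ee_pos: [0.4395, -0.2942, 0.2747]
tcp_rot: [179.4, 0.1, 83.8]
wrist_force: [0.9, 1.3, 0.3]
opening: 0.0856
3.7 [ 0.43952523 -0.29415928  0.27469233] [1.79387605e+02 6.32955539e-02 8.37647189e+01]
(np.float64(-85.75), np.float64(0.5856236289591937))
```

View pics/w5.png

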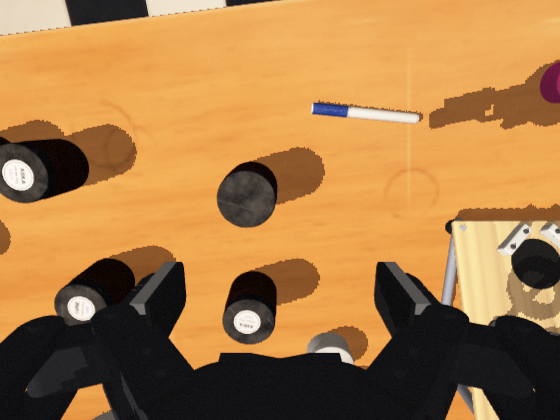

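View pics/s5.png

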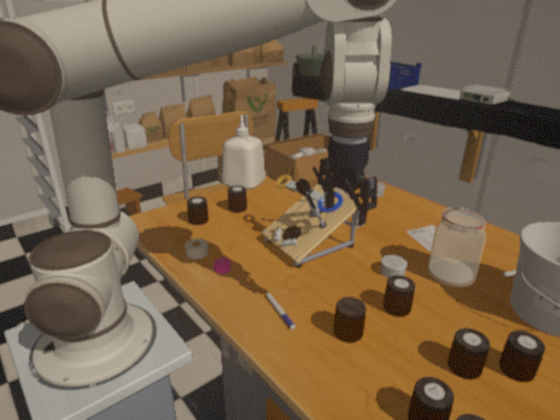

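Run:
```python
from h import *
c=load('w5'); print(onplane(c,[(247,197)],.078)); crop(c,'w5c',200,140,300,240,[(247,197)])
s=load('s5'); t=load('top1')
print(onplane(s,[(350,306)],.078),onplane(t,[(150+672/2.944,120+356/2.944)],.078))
```

```text
[[ 0.44625323 -0.32995773  0.078     ]]
[[ 0.44495974 -0.33408848  0.078     ]] [[ 0.44820946 -0.32701891  0.078     ]]
```

View pics/w5c.png

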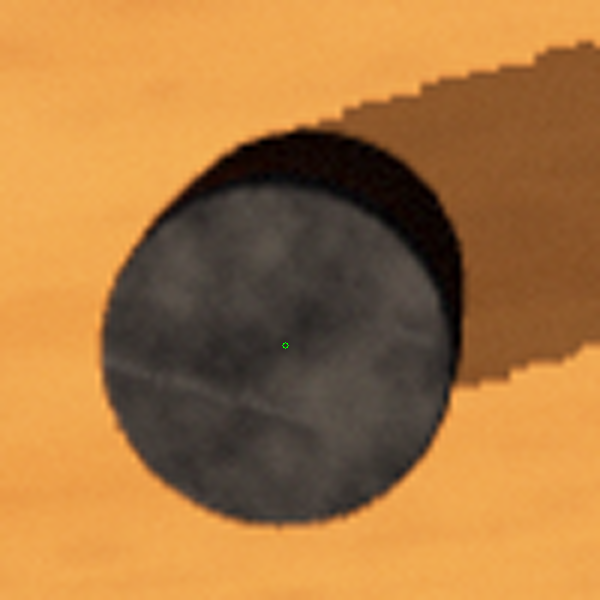

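```bash
python3 -m handwheel '[[0,0.004,-0.018,-0.04,0],[0,0.008,-0.037,-0.08,0],[0,0.008,-0.037,-0.12,0],[0,0.008,-0.037,-0.15,0],[0,0.008,-0.037,-0.17,0]]'
python3 - <<'E'
from h import *
o=get_obs();print(o['ee_pos'],o['tcp_rot'])
c=snap('wrist','w6');print(onplane(c,[(0,0)],.078))
E
```

```text
time: 4.3
ee_pos: [0.4467, -0.3312, 0.1022]
tcp_rot: [179.6, 0.0, 83.6]
wrist_force: [1.1, 0.2, -0.4]
opening: 0.0852
[ 0.44670032 -0.33123847  0.10224935] [1.79551066e+02 5.36816345e-04 8.36115637e+01]
[[ 0.31129648 -0.44450608  0.078     ]]
```

View pics/w6.png

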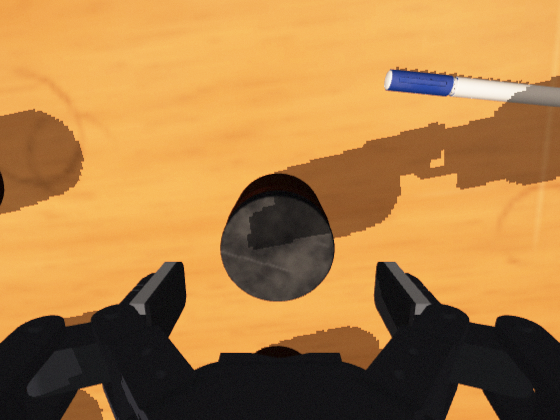

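```bash
python3 - <<'E'
from h import *
c=load('w6');print(onplane(c,[(277,246)],.078))
E
python3 -m handwheel '[[0,0.001,0,-0.03,0.4],[0,0.001,0,-0.055,0.4],[0,0.001,0,-0.068,0.4],[0,0.001,0,-0.068,0.4]]'
```

```text
[[ 0.44571275 -0.33154138  0.078     ]]
time: 4.75
ee_pos: [0.4465, -0.33, 0.0314]
tcp_rot: [179.8, -0.1, 84.0]
wrist_force: [0.5, -1.2, 0.3]
opening: 0.0853
```

```bash
python3 -m handwheel '[[0.3,0,0,0.003,0],[1,0,0,0.003,0],[1,0,0,0.003,0],[1,0,0,0.003,0]]' 30;  python3 -m handwheel '[[1,0,0,0.03,0],[1,0,0,0.07,0],[1,0,0,0.11,0],[1,-0.01,0.04,0.16,0],[1,-0.02,0.08,0.2,0]]'
python3 - <<'E'
from h import *
snap('wrist','w7');c=snap('scene','s7');crop(c,'s7c',270,120,410,225)
E
```

```text
time: 5.15
ee_pos: [0.4474, -0.3306, 0.0372]
tcp_rot: [179.6, -0.0, 84.0]
wrist_force: [-1.6, 2.2, 8.5]
opening: 0.0665
time: 5.65
ee_pos: [0.4309, -0.2655, 0.2241]
tcp_rot: [179.5, 0.0, 84.0]
wrist_force: [1.6, 0.4, -1.8]
opening: 0.0665
```

View pics/s7.png

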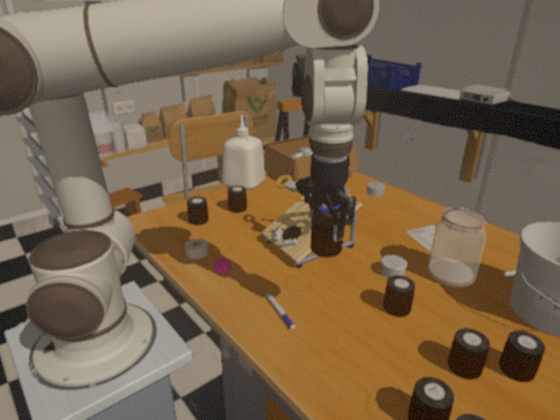

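View pics/w7.png

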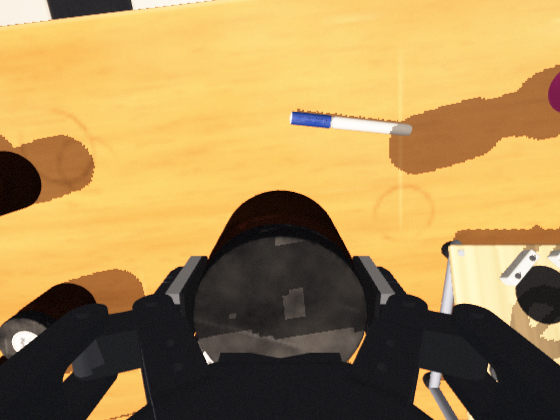

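Run:
```python
from h import *
c=load('w7');crop(c,'w7c',160,180,400,360)
o=get_obs();ee=np.array(o['ee_pos']);print(ee)
# jar bottom far edge in wrist etc: predicted lid/bottom circles for offset b below tcp
for b in(.031,.035,.039):
    for z in(-b+.078,-b):
        a=np.linspace(0,2*np.pi,9)[:-1]; r=.031 if z>0 else .034
        print(b,z,proj(c,ee+np.c_[r*np.cos(a),r*np.sin(a),np.full(8,z)]).round(0)[[0,2,4,6]].tolist())
s=load('s7');b=.0345;a=np.linspace(0,6.28,24)
P=np.r_[ee+np.c_[.034*np.cos(a),.034*np.sin(a),np.full(24,-b)],ee+np.c_[.031*np.cos(a),.031*np.sin(a),np.full(24,.078-b)]]
crop(s,'s7c',285,170,375,270,proj(s,P))
```

```text
[ 0.43182697 -0.26396439  0.22859343]
0.031 0.047 [[290.0, 408.0], [374.0, 326.0], [271.0, 249.0], [190.0, 343.0]]
0.031 -0.031 [[286.0, 300.0], [340.0, 241.0], [274.0, 189.0], [222.0, 253.0]]
0.035 0.043 [[290.0, 399.0], [371.0, 319.0], [271.0, 244.0], [193.0, 335.0]]
0.035 -0.035 [[286.0, 296.0], [339.0, 239.0], [274.0, 188.0], [223.0, 250.0]]
0.039 0.039 [[289.0, 390.0], [368.0, 312.0], [272.0, 240.0], [196.0, 328.0]]
0.039 -0.039 [[286.0, 293.0], [338.0, 237.0], [274.0, 186.0], [224.0, 248.0]]
```

View pics/s7c.png

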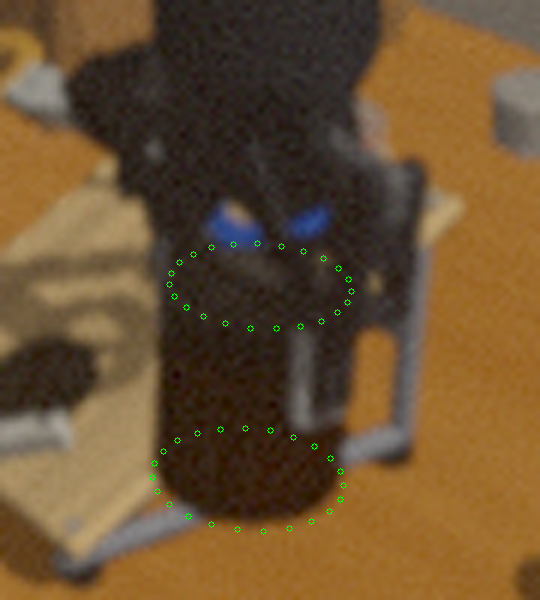

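View pics/w7c.png

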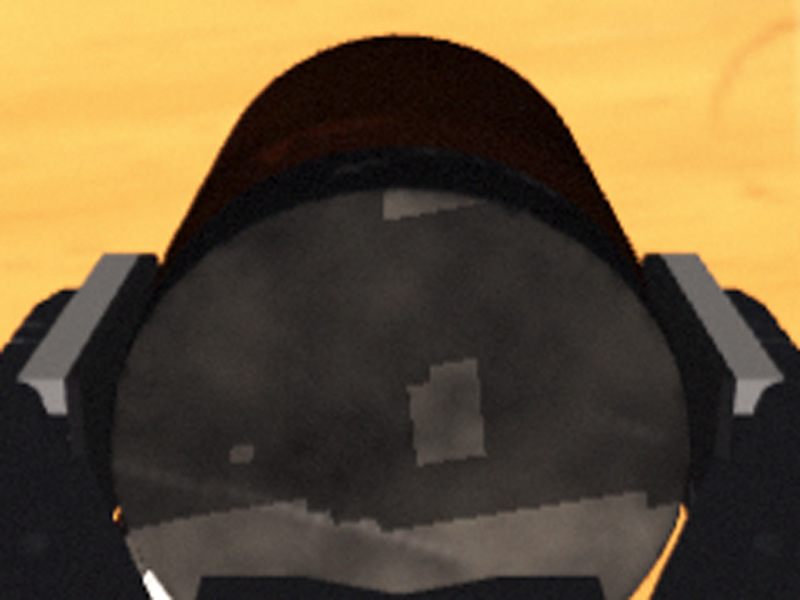

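```bash
python3 -m handwheel '[[1,0,0,-0.045,0],[1,0,0,-0.09,0],[1,0,0,-0.135,0],[1,0,0,-0.17,0],[1,0,0,-0.183,0]]';python3 -m handwheel '[[1,0,0,-0.003,0],[1,0,0,-0.003,0]]'; python3 -m handwheel '[[1,0,0,-0.004,0],[1,0,0,-0.004,0]]'
```

```text
time: 6.25
ee_pos: [0.4301, -0.2631, 0.0422]
tcp_rot: [179.4, 0.0, 84.1]
wrist_force: [-1.6, 0.8, -2.2]
opening: 0.0668
time: 6.45
ee_pos: [0.4303, -0.2634, 0.04]
tcp_rot: [179.4, 0.0, 84.1]
wrist_force: [0.1, 0.4, -2.4]
opening: 0.0665
time: 6.65
ee_pos: [0.4313, -0.264, 0.0374]
tcp_rot: [179.2, 0.1, 84.1]
wrist_force: [0.7, -0.3, -0.8]
opening: 0.0666
```

```bash
python3 -m handwheel '[[1,0,0,-0.003,0],[1,0,0,-0.004,0]]'
python3 - <<'E'
from h import *
o=get_obs();print(o['ee_pos'],o['wrist_force'])
E
```

```text
time: 6.85
ee_pos: [0.4323, -0.2644, 0.0371]
tcp_rot: [179.0, 0.2, 84.1]
wrist_force: [-11.4, 5.6, 29.5]
opening: 0.0667
[ 0.43231045 -0.26438491  0.03708859] [-11.36163667   5.58114071  29.48678464]
```

```bash
python3 -m handwheel '[[1,-0.006,0.001,0.0,0],[1,-0.012,0.001,0.001,0],[1,-0.018,0.002,0.002,0],[1,-0.024,0.002,0.003,0],[1,-0.03,0.003,0.003,0]]'
python3 - <<'E'
from h import *
c=snap('wrist','w8');c=snap('scene','s8');crop(c,'s8c',275,170,375,270)
E
```

```text
time: 7.35
ee_pos: [0.4017, -0.2614, 0.04]
tcp_rot: [179.0, 0.2, 84.1]
wrist_force: [-0.4, -0.5, -1.7]
opening: 0.0664
```

View pics/w8.png

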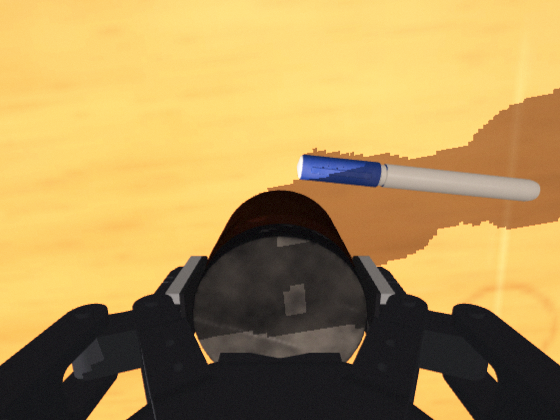

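View pics/s8.png

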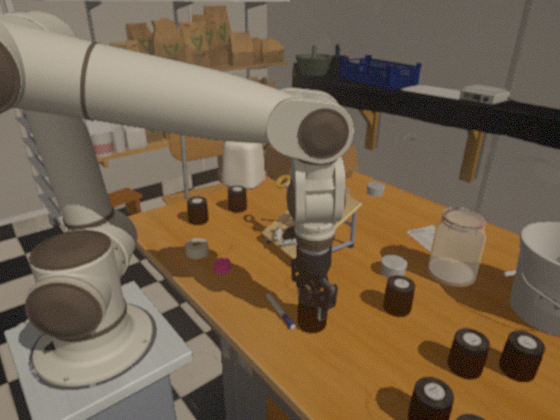

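Run:
```python
from h import *
p=np.load('stand.npy');E=s2w(p,(-155,-72,0))[0];print(E)
u=np.array([np.cos(np.deg2rad(p[3])),np.sin(np.deg2rad(p[3])),0])
for d,z in((-25,50),(-25,37),(-38.8,29),(-50,18)): print((E+u*d/1000+[0,0,z/1000]).round(4))
o=get_obs();print(o['ee_pos'],o['tcp_rot'])
```

```text
[ 0.51667108 -0.05837977  0.0302528 ]
[ 0.4918 -0.0557  0.0803]
[ 0.4918 -0.0557  0.0673]
[ 0.4781 -0.0543  0.0593]
[ 0.467  -0.0531  0.0483]
[ 0.40144385 -0.26123964  0.03991113] [1.79046335e+02 1.57130391e-01 8.41055675e+01]
```

```bash
python3 -m handwheel '[[1,0.005,0,0.045,0],[1,0.02,0.03,0.08,0],[1,0.04,0.075,0.08,0],[1,0.055,0.12,0.08,0],[1,0.075,0.165,0.08,0]]';python3 -m handwheel '[[1,0.013,0.03,-0.015,0],[1,0.015,0.04,-0.035,0],[1,0.015,0.04,-0.045,0]]'
python3 - <<'E'
from h import *
p=np.load('stand.npy');o=get_obs();print(o['ee_pos'],w2s(p,o['ee_pos']),o['wrist_force'])
c=snap('wrist','w9');c=snap('scene','s9');crop(c,'s9c',255,170,355,270)
E
```

```text
time: 7.95
ee_pos: [0.4768, -0.0947, 0.1203]
tcp_rot: [179.0, 0.2, 84.1]
wrist_force: [0.5, -0.5, -2.3]
opening: 0.0667
time: 8.25
ee_pos: [0.4914, -0.0529, 0.0737]
tcp_rot: [179.1, 0.1, 84.2]
wrist_force: [-18.6, 2.5, 29.8]
opening: 0.0667
[ 0.49135149 -0.05293387  0.07370031] [[-157.34326599  -69.27956676   50.45328344]] [-18.61266071   2.4929963   29.76359138]
```

View pics/w9.png

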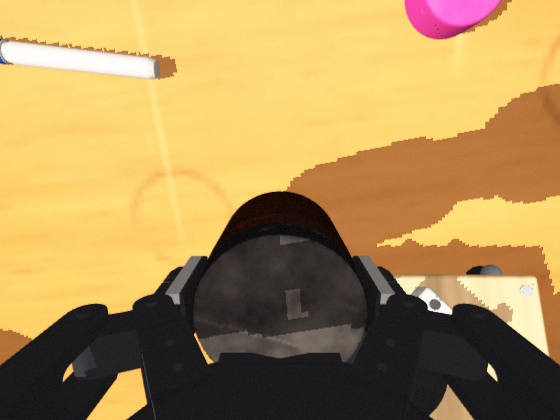

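View pics/s9c.png

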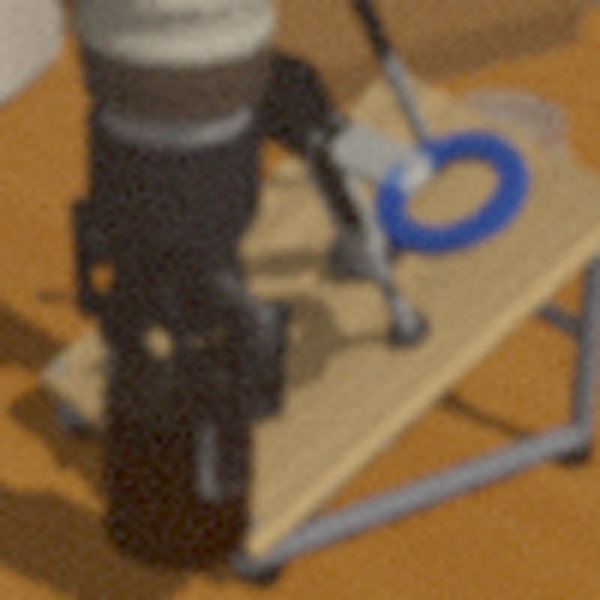

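```bash
python3 -m handwheel '[[1,-0.004,0.0005,-0.006,0],[1,-0.009,0.001,-0.011,0],[1,-0.014,0.0015,-0.016,0],[1,-0.019,0.002,-0.021,0],[1,-0.024,0.0025,-0.026,0]]'
python3 - <<'E'
from h import *
p=np.load('stand.npy');o=get_obs();print(o['ee_pos'],o['wrist_force'])
c=snap('wrist','w10');c=snap('scene','s10');crop(c,'s10c',255,170,355,270)
E
```

```text
time: 8.85
ee_pos: [0.4678, -0.053, 0.0495]
tcp_rot: [178.9, 0.2, 84.0]
wrist_force: [-0.5, 0.1, 5.5]
opening: 0.0668
[ 0.46779381 -0.05303978  0.04952255] [-0.54104519  0.14919811  5.51217088]
```

View pics/w10.png

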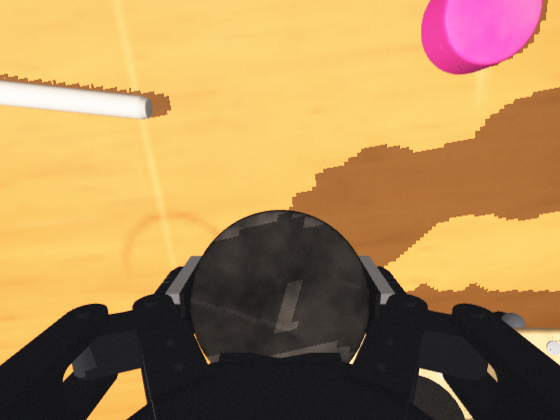

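View pics/s10c.png

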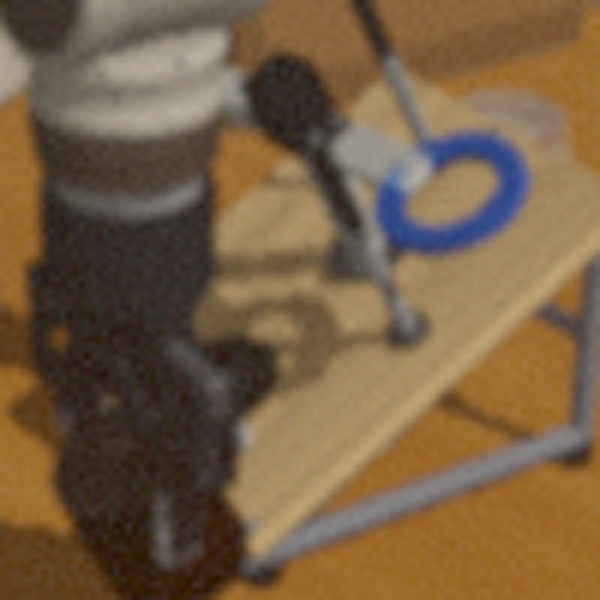

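Run:
```python
from h import *
p=np.load('stand.npy')
for h in(56,60,65):
  for q in((-98,0,h+30),(-98,0,h+6),(-98,0,h),(-100,0,h)): print(h,q,(s2w(p,q)[0]-[0,0,(h-37)/1000]).round(4))
# lid ellipse in wrist 
c=load('w10');ee=np.array([.4678,-.053,.0495]);y=np.deg2rad(84-90);ux=np.array([np.cos(y),np.sin(y),0]);uy=np.array([-np.sin(y),np.cos(y),0]);a=np.linspace(0,2*np.pi,9)[:-1]
for h in(56,60,65):
  for ph in(20,24,28):
    f=np.deg2rad(ph);n=-np.sin(f)*ux+np.array([0,0,np.cos(f)]);v=np.cos(f)*ux+np.array([0,0,np.sin(f)])
    C=ee+[0,0,(h-37)/1000]+n*(78-h)/1000
    u=proj(c,C+.031*(np.outer(np.cos(a),v)+np.outer(np.sin(a),uy)));B=proj(c,C-.078*n+.034*(np.outer(np.cos(a),v)+np.outer(np.sin(a),uy)))
    print(h,ph,'far edge',u[4].round(0),'L/R',u[6].round(0),u[2].round(0),'bottom',B[4].round(0))
```

```text
56 (-98, 0, 86) [0.5342 0.0122 0.1139]
56 (-98, 0, 62) [0.5454 0.011  0.0928]
56 (-98, 0, 56) [0.5482 0.0107 0.0875]
56 (-100, 0, 56) [0.5465 0.0108 0.0865]
60 (-98, 0, 90) [0.5324 0.0124 0.1135]
60 (-98, 0, 66) [0.5436 0.0112 0.0923]
60 (-98, 0, 60) [0.5464 0.0109 0.087 ]
60 (-100, 0, 60) [0.5446 0.011  0.0861]
65 (-98, 0, 95) [0.53   0.0126 0.1129]
65 (-98, 0, 71) [0.5412 0.0114 0.0917]
65 (-98, 0, 65) [0.544  0.0111 0.0864]
65 (-100, 0, 65) [0.5423 0.0113 0.0855]
56 20 far edge [277. 210.] L/R [191. 295.] [362. 295.] bottom [278. 215.]
56 24 far edge [277. 207.] L/R [192. 291.] [362. 291.] bottom [278. 221.]
56 28 far edge [277. 204.] L/R [192. 286.] [362. 287.] bottom [278. 228.]
60 20 far edge [277. 214.] L/R [192. 299.] [362. 299.] bottom [278. 217.]
60 24 far edge [277. 211.] L/R [192. 295.] [362. 296.] bottom [278. 224.]
60 28 far edge [277. 209.] L/R [192. 292.] [361. 292.] bottom [278. 231.]
65 20 far edge [277. 219.] L/R [192. 303.] [362. 304.] bottom [278. 220.]
65 24 far edge [277. 217.] L/R [192. 301.] [361. 301.] bottom [278. 227.]
65 28 far edge [277. 215.] L/R [192. 298.] [361. 299.] bottom [278. 235.]
```

```bash
python3 -m handwheel '[[1,0,0,0.03,0],[1,0.005,0.01,0.07,0],[1,0.03,0.035,0.085,0],[1,0.06,0.065,0.075,0],[1,0.063,0.066,0.067,0]]';python3 -m handwheel '[[1,0.007,-0.001,-0.013,0],[1,0.01,-0.001,-0.018,0],[1,0.01,-0.001,-0.018,0]]'
python3 - <<'E'
from h import *
p=np.load('stand.npy');o=get_obs();print(o['ee_pos'],o['wrist_force'])
c=snap('wrist','w11');c=snap('scene','s11');crop(c,'s11c',250,130,370,250)
E
```

```text
time: 9.45
ee_pos: [0.5324, 0.0151, 0.1155]
tcp_rot: [179.0, 0.1, 84.1]
wrist_force: [-1.0, -0.2, -3.2]
opening: 0.0665
time: 9.75
ee_pos: [0.5416, 0.0132, 0.096]
tcp_rot: [179.1, 0.2, 84.1]
wrist_force: [0.5, -0.3, -2.6]
opening: 0.0666
[0.54163635 0.01322426 0.09600007] [ 0.47887347 -0.33159333 -2.60816886]
```

View pics/w11.png

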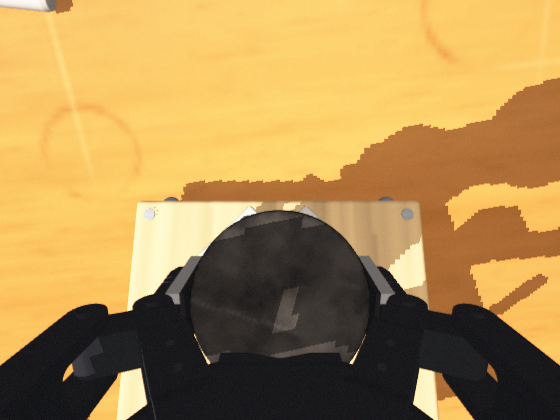

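View pics/s11c.png

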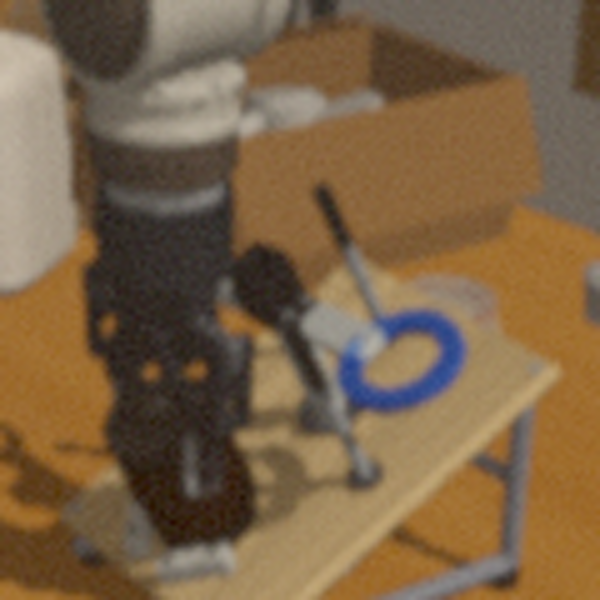

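```bash
python3 -m handwheel '[[1,0.002,-0.0005,-0.004,0],[1,0.003,-0.0005,-0.006,0],[1,0.003,-0.0005,-0.006,0]]'; python3 -m handwheel '[[1,0.001,0,-0.003,0],[1,0.001,0,-0.003,0]]'
```

```text
time: 10.15
ee_pos: [0.5449, 0.0127, 0.0914]
tcp_rot: [179.0, 0.1, 84.0]
wrist_force: [0.2, 0.0, -2.5]
opening: 0.0669
time: 10.35
ee_pos: [0.5458, 0.0126, 0.0881]
tcp_rot: [179.0, 0.1, 84.0]
wrist_force: [-0.5, 0.3, -2.3]
opening: 0.0664
```

```bash
python3 -m handwheel '[[1,0.001,0,-0.002,0],[1,0.001,0,-0.002,0]]'; python3 -m handwheel '[[1,0,0,-0.002,0],[1,0,0,-0.002,0]]'
```

```text
time: 10.55
ee_pos: [0.5459, 0.0127, 0.0867]
tcp_rot: [179.1, 0.2, 84.0]
wrist_force: [-8.5, 0.3, 7.9]
opening: 0.0666
time: 10.75
ee_pos: [0.5456, 0.0127, 0.0863]
tcp_rot: [179.1, 0.2, 84.1]
wrist_force: [-8.7, 0.2, 11.0]
opening: 0.0663
```

```bash
python3 -m handwheel '[[1,-0.002,0,-0.003,0],[1,-0.003,0,-0.004,0]]'; python3 -m handwheel '[[1,-0.002,0,-0.003,0],[1,-0.003,0,-0.004,0]]'
python3 - <<'E'
from h import *
c=snap('wrist','w12');c=snap('scene','s12');crop(c,'s12c',250,150,350,250);c=load('w12');crop(c,'w12c',140,180,430,380)
E
```

```text
time: 10.95
ee_pos: [0.5447, 0.0128, 0.0856]
tcp_rot: [178.7, 0.1, 84.1]
wrist_force: [-0.3, 0.1, 20.3]
opening: 0.0664
time: 11.15
ee_pos: [0.5443, 0.0129, 0.0854]
tcp_rot: [178.2, 0.1, 84.1]
wrist_force: [2.3, -0.3, 21.4]
opening: 0.0665
```

View pics/s12c.png

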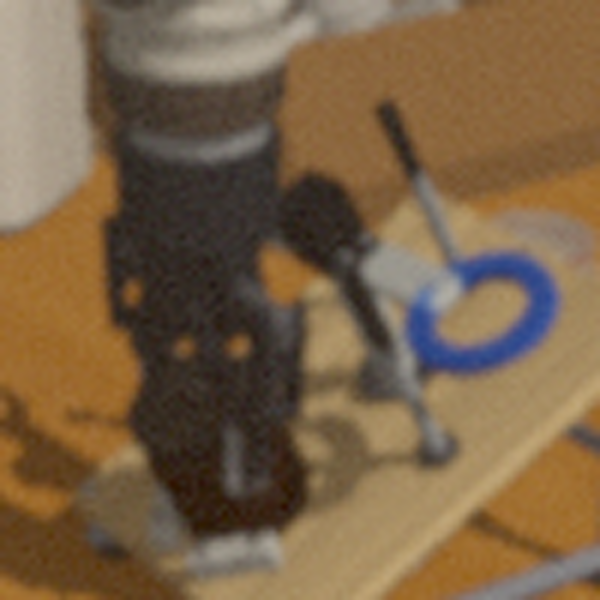

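View pics/w12c.png

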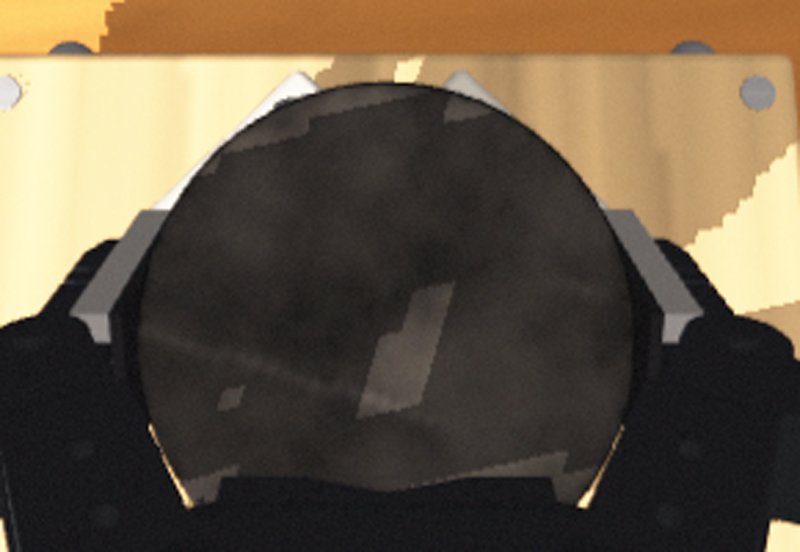

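```bash
python3 -m handwheel '[[1,-0.003,0.0003,-0.0015,0],[1,-0.004,0.0004,-0.002,0]]'; python3 -m handwheel '[[1,-0.003,0.0003,-0.0015,0],[1,-0.004,0.0004,-0.002,0]]'
```

```text
time: 11.45
ee_pos: [0.5427, 0.0126, 0.0854]
tcp_rot: [177.9, 0.1, 84.0]
wrist_force: [7.8, -5.2, 6.4]
opening: 0.0664
time: 11.65
ee_pos: [0.5409, 0.0121, 0.0852]
tcp_rot: [177.5, 0.2, 84.0]
wrist_force: [6.7, -5.3, 5.9]
opening: 0.0666
```

```bash
python3 -m handwheel '[[1,0.002,0,-0.0005,0],[1,0.0035,0,-0.001,0],[1,0.0035,0,-0.002,0]]'
python3 - <<'E'
from h import *
c=snap('wrist','w13');c=load('w13');crop(c,'w13c',140,180,430,380)
E
```

```text
time: 11.95
ee_pos: [0.5444, 0.0118, 0.0851]
tcp_rot: [177.5, 0.2, 83.9]
wrist_force: [-11.1, -3.9, 23.5]
opening: 0.0668
```

View pics/w13c.png

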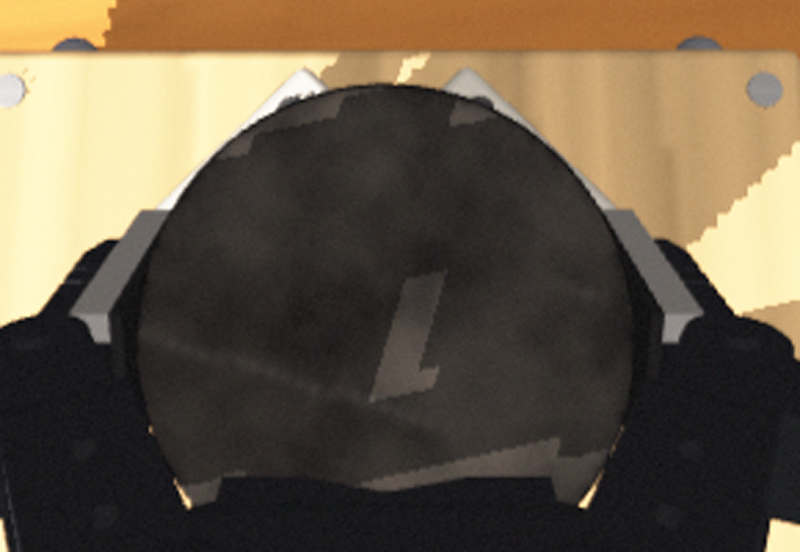

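```bash
python3 -m handwheel '[[0.15,0,0,0.0005,0],[0.1,0,0,0.0005,0],[0,0,0,0.0005,0],[0,0,0,0.0005,0]]'
python3 - <<'E'
from h import *
c=snap('wrist','w14');c=load('w14');crop(c,'w14c',140,180,430,380)
o=get_obs();print(o['tcp_rot'],o['ee_pos'])
E
```

```text
time: 12.4
ee_pos: [0.5442, 0.0119, 0.0853]
tcp_rot: [177.5, 0.2, 84.0]
wrist_force: [0.2, 0.1, 0.3]
opening: 0.0853
[177.47916633   0.21526365  83.95543114] [0.54428021 0.01190716 0.08532147]
```

View pics/w14c.png

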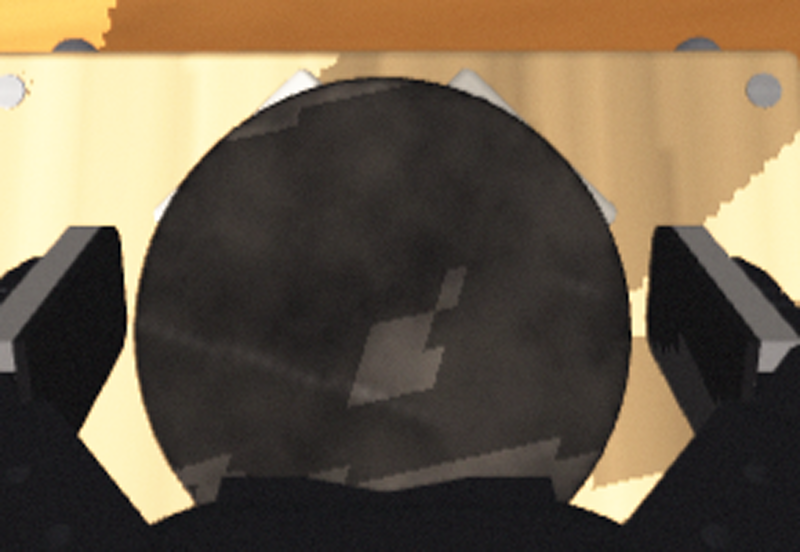

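```bash
python3 -m handwheel '[[0,-0.005,0,0.025,0],[0,-0.015,0,0.065,0],[0,-0.03,0,0.11,0],[0,-0.05,0,0.15,0],[0,-0.08,0,0.17,0]]'
python3 - <<'E'
from h import *
p=np.load('stand.npy')
c=snap('wrist','w15');c=snap('scene','s15');crop(c,'s15c',250,160,350,260);print(get_obs()['tcp_rot'])
t=snap('top','t15');crop(t,'t15c',240,130,330,230)
E
```

```text
time: 12.95
ee_pos: [0.4646, 0.012, 0.2584]
tcp_rot: [177.3, 0.2, 84.0]
wrist_force: [0.5, 0.5, -0.8]
opening: 0.0857
[1.77164342e+02 1.68280916e-01 8.39643361e+01]
```

View pics/s15c.png

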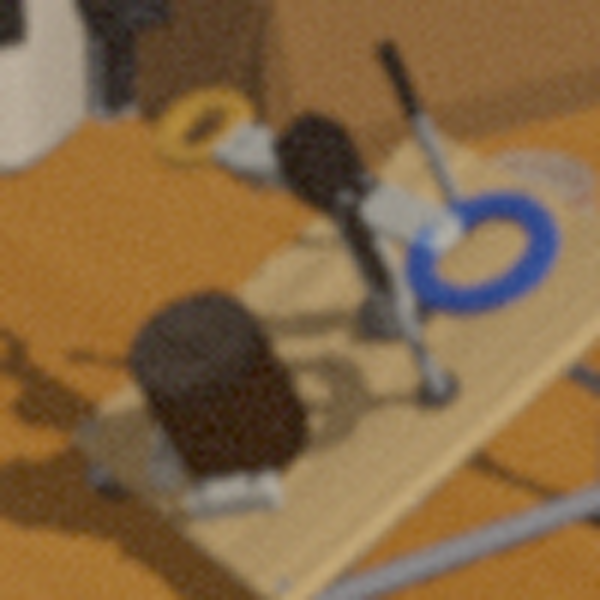

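View pics/w15.png

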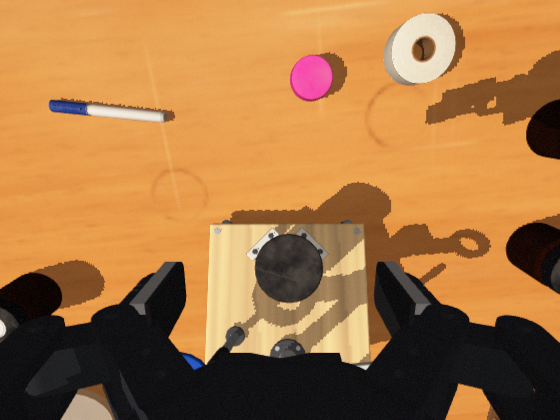

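```bash
cat >> h.py <<'E'
def onstand(c,uv,p,zz):
    uv=np.atleast_2d(uv).astype(float); d=np.c_[uv,np.ones(len(uv))]@np.linalg.inv(c['K']).T@rot(c).T
    Rs,t=stand(p); o=(np.array(c['origin'])-t)@Rs*1000; dd=d@Rs; return o+dd*((zz-o[2])/dd[:,2])[:,None]
E
python3 - <<'E'
from h import *
p=np.load('stand.npy');c=load('w15');crop(c,'w15c',200,215,380,350)
g=cv2.cvtColor(c['color'],cv2.COLOR_BGR2GRAY);m=((g<75)*255).astype(np.uint8);k=np.zeros_like(m);k[222:308,245:330]=m[222:308,245:330]
cs,_=cv2.findContours(k,cv2.RETR_EXTERNAL,cv2.CHAIN_APPROX_NONE);b=max(cs,key=cv2.contourArea);print(cv2.fitEllipse(b),cv2.boundingRect(b))
e=cv2.fitEllipse(b)[0];print(onstand(c,[e],p,78))
print('corners DR,DL',onstand(c,[(209.5,224.5),(366,224)],p,0))
E
```

```text
((288.8644714355469, 267.5733337402344), (66.75811767578125, 68.45977020263672), 29.206392288208008) (255, 233, 68, 69)
[[-100.23723834    2.09279517   78.        ]]
corners DR,DL [[-152.65460709  -93.5155056     0.        ]
 [-153.80001071   99.36628934    0.        ]]
```

View pics/w15c.png

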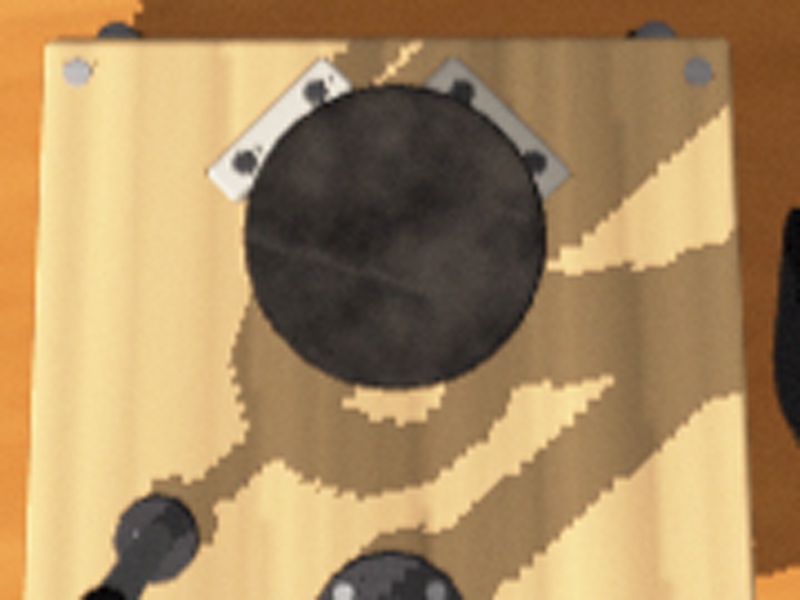

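Run:
```python
from h import *
p=np.load('stand.npy').copy();p[0]+=.0015;p[1]+=.002;np.save('stand2.npy',p)
for q in[(36,100,140),(36,100,87),(-10,106,87),(-43,99,87),(-75,80,87),(-100,50,87),(-100,50,140)]:print(q,s2w(p,q)[0].round(4))
print(get_obs()['ee_pos'])
```

```text
(36, 100, 140) [0.6388 0.1037 0.2435]
(36, 100, 87) [0.6635 0.101  0.1967]
(-10, 106, 87) [0.6238 0.1113 0.1751]
(-43, 99, 87) [0.5941 0.1075 0.1597]
(-75, 80, 87) [0.564  0.0916 0.1446]
(-100, 50, 87) [0.5388 0.0641 0.1329]
(-100, 50, 140) [0.5141 0.0668 0.1797]
[0.46408325 0.01197518 0.25732938]
```

```bash
python3 -m handwheel '[[1,0.02,0.045,0.01,0],[1,0.06,0.075,0.01,0],[1,0.1,0.092,0.01,0],[1,0.14,0.092,0.01,0],[1,0.175,0.092,0.01,0]]'; python3 -m handwheel '[[1,0.008,-0.001,-0.02,0],[1,0.018,-0.002,-0.045,0],[1,0.024,-0.002,-0.062,0],[1,0.024,-0.002,-0.062,0]]'
python3 - <<'E'
from h import *
p=np.load('stand2.npy');o=get_obs();print(w2s(p,o['ee_pos']),o['tcp_rot'])
c=snap('wrist','w16');c=snap('scene','s16');crop(c,'s16c',250,130,370,250)
E
```

```text
time: 13.6
ee_pos: [0.6411, 0.105, 0.2647]
tcp_rot: [177.4, 0.2, 84.0]
wrist_force: [0.2, 0.1, 0.5]
opening: 0.0122
time: 14.0
ee_pos: [0.6647, 0.1027, 0.1971]
tcp_rot: [177.8, 0.3, 84.0]
wrist_force: [-0.2, -0.1, -0.6]
opening: 0.0001
[[ 37.07341059 101.81250519  86.86269507]] [177.79836198   0.32824815  84.03530886]
```

View pics/w16.png

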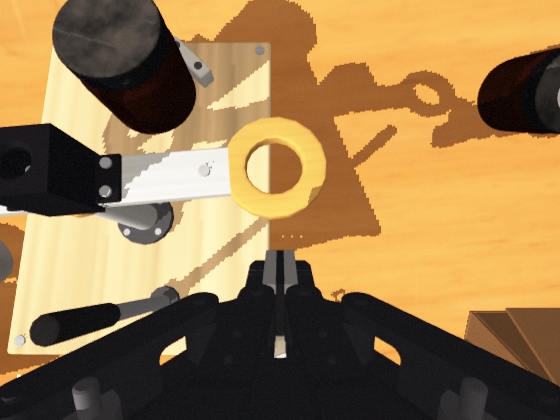

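View pics/s16c.png

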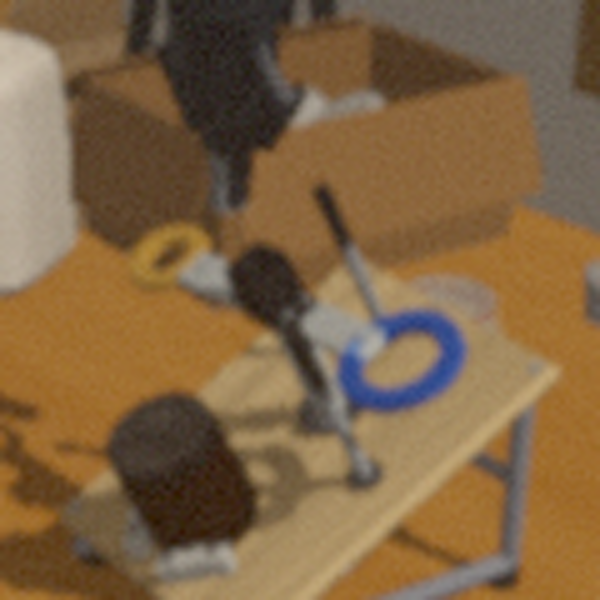

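```bash
python3 -m handwheel '[[1,-0.02,0.004,-0.011,0],[1,-0.041,0.0086,-0.022,0],[1,-0.056,0.007,-0.03,0],[1,-0.0706,0.005,-0.0374,0],[1,-0.086,-0.002,-0.045,0]]'; python3 -m handwheel '[[1,-0.012,-0.006,-0.006,0],[1,-0.024,-0.015,-0.0125,0],[1,-0.033,-0.025,-0.017,0]]';  python3 - <<'E'
from h import *
p=np.load('stand2.npy');o=get_obs();print(w2s(p,o['ee_pos']),o['wrist_force'])
c=snap('wrist','w17');c=snap('scene','s17');e=bluering(c,(270,120,390,230));print(e,ringangle(c,np.array(e[0]),np.load('stand.npy')))
E
```

```text
time: 14.6
ee_pos: [0.5787, 0.1014, 0.158]
tcp_rot: [177.4, 0.2, 84.1]
wrist_force: [-0.4, -0.0, -0.6]
opening: 0.0002
time: 14.9
ee_pos: [0.5453, 0.0764, 0.1424]
tcp_rot: [177.3, 0.2, 84.1]
wrist_force: [1.0, -0.2, 0.1]
opening: 0.0003
[[-91.03493562  62.94781995  92.9659661 ]] [ 1.03495531 -0.21753496  0.14092745]
((335.5643005371094, 172.91278076171875), (12.757006645202637, 21.023513793945312), 70.26410675048828) (np.float64(-14.0), np.float64(0.38678947080732673))
```

View pics/w17.png

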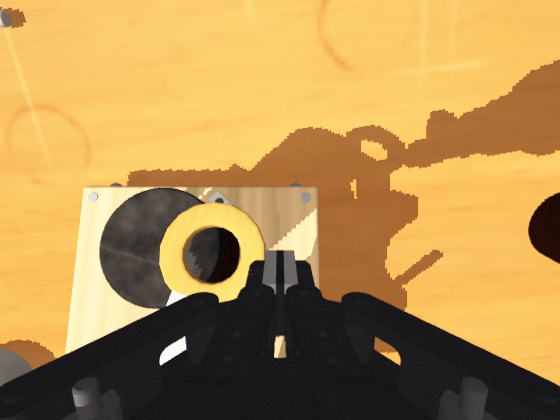

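```bash
python3 -m handwheel '[[1,-0.002,-0.007,-0.005,0],[1,-0.004,-0.013,-0.006,0],[1,-0.006,-0.018,-0.006,0],[1,-0.006,-0.018,-0.006,0]]';  python3 - <<'E'
from h import *
p=np.load('stand2.npy');o=get_obs();print(w2s(p,o['ee_pos']),o['wrist_force'])
c=snap('wrist','w18');c=snap('scene','s18');e=bluering(c,(270,120,390,230));print(e,ringangle(c,np.array(e[0]),np.load('stand.npy')))
E
```

```text
time: 15.4
ee_pos: [0.5391, 0.0573, 0.1364]
tcp_rot: [177.3, 0.2, 84.0]
wrist_force: [0.4, 0.6, -0.2]
opening: 0.0
[[-97.50651242  43.23218877  89.62811648]] [ 0.3568173   0.60411622 -0.18722394]
((332.2354736328125, 170.06512451171875), (12.616216659545898, 20.315309524536133), 69.0794677734375) (np.float64(-3.0), np.float64(0.13944234179900877))
```

```bash
python3 - <<'E'
from h import *
p=np.load('stand2.npy')
for z in(170,140,108):print(z,(s2w(p,(0,0,z))[0]+.019*np.array([.047,-.005,-1])).round(4))
E
python3 -m handwheel '[[1,-0.01,0.008,0.02,0],[0.8,-0.025,0.012,0.06,0],[0.5,-0.03,0.01,0.1,-1],[0.4,-0.03,0,0.13,-2],[0.4,-0.02,-0.02,0.15,-3]]';  python3 - <<'E'
from h import *
p=np.load('stand2.npy');o=get_obs();print(o['ee_pos'],o['tcp_rot'])
c=snap('wrist','w19');c=snap('scene','s19');e=bluering(c,(270,120,390,230));print(e,ringangle(c,np.array(e[0]),np.load('stand.npy')))
E
```

```text
170 [0.5834 0.009  0.2341]
140 [0.5975 0.0075 0.2076]
108 [0.6124 0.0059 0.1794]
time: 16.0
ee_pos: [0.5191, 0.0385, 0.2896]
tcp_rot: [177.1, 0.1, 81.1]
wrist_force: [0.8, 1.1, -0.5]
opening: 0.0511
[0.51914629 0.03849691 0.2895871 ] [1.77090798e+02 1.17639986e-01 8.11093173e+01]
((332.2475280761719, 170.1042022705078), (12.506180763244629, 20.394243240356445), 68.95980072021484) (np.float64(-3.0), np.float64(0.16266147578834175))
```

View pics/w19.png

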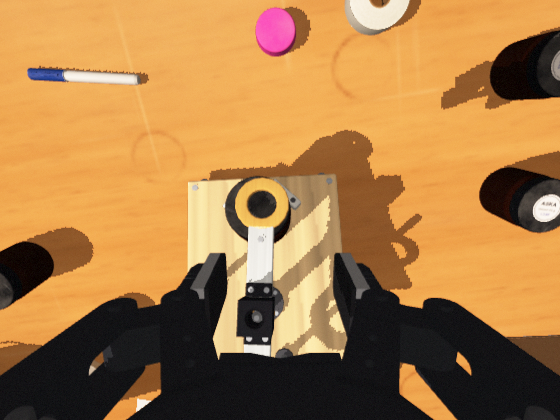

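Run:
```python
from h import *
p=np.load('stand2.npy');c=load('w19');crop(c,'w19c',180,165,350,292); crop(c,'w19d',220,270,300,330)
print(onstand(c,[(257,318)],p,126),onstand(c,[(263,204)],p,94),onstand(c,[(188,182),(338,175)],p,0))
```

```text
[[ -1.59146731   1.10796534 126.        ]] [[-101.40650387    6.77150847   94.        ]] [[-153.99195933  -95.06019848    0.        ]
 [-153.96490108   97.05431448    0.        ]]
```

View pics/w19d.png

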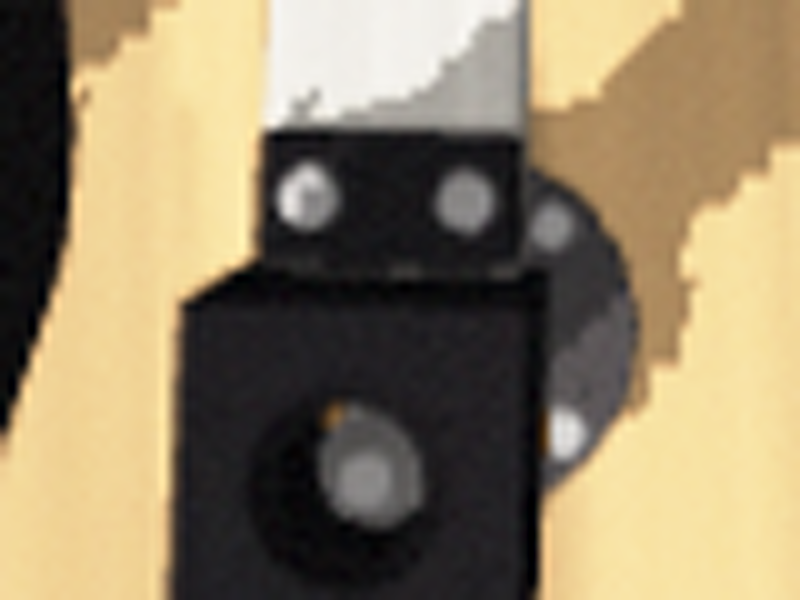

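View pics/w19c.png

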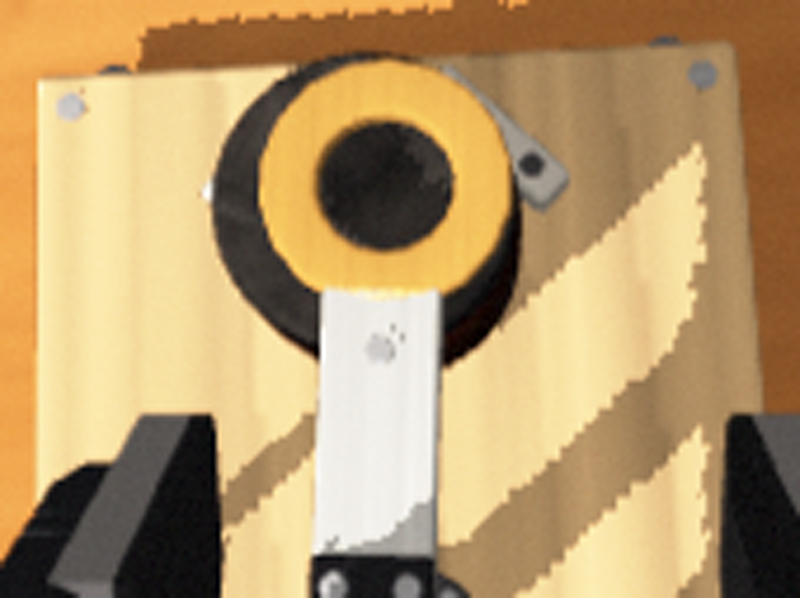

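Run:
```python
from h import *
p=np.load('stand2.npy');c=load('w19')
print(onstand(c,[(256.9,316.8)],p,116),onstand(c,[(254,318.5)],p,126), onstand(c,[(263,204)],p,94))
```

```text
[[-1.09429999e+00  6.57345005e-02  1.16000000e+02]] [[ -1.2973143   -1.31862689 126.        ]] [[-101.40650387    6.77150847   94.        ]]
```

```bash
python3 -m handwheel '[[0.4,0.02,-0.015,-0.01,0],[0.4,0.045,-0.025,-0.03,0],[0.4,0.0635,-0.03,-0.055,-0.5],[0.4,0.078,-0.0315,-0.082,-0.5],[0.4,0.086,-0.0325,-0.097,-0.5]]'
python3 - <<'E'
from h import *
p=np.load('stand2.npy');o=get_obs();print(o['ee_pos'],o['tcp_rot'],o['wrist_force'])
c=snap('wrist','w20')
E
```

```text
time: 16.6
ee_pos: [0.6065, 0.0045, 0.1884]
tcp_rot: [177.3, 0.2, 80.5]
wrist_force: [-0.8, -0.2, 0.2]
opening: 0.0513
[0.60651542 0.00446234 0.18841014] [1.77260149e+02 1.76119629e-01 8.04523952e+01] [-0.76371627 -0.1728568   0.16472061]
```

View pics/w20.png

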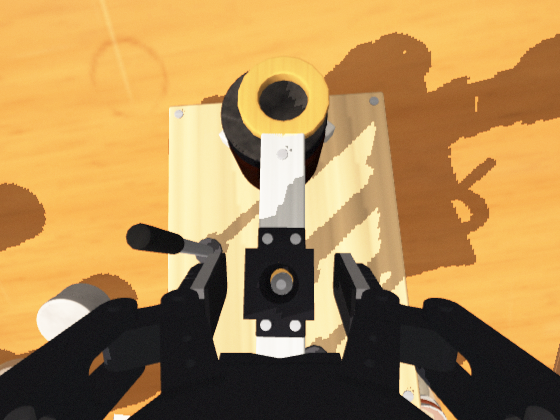

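```bash
python3 -m handwheel '[[0.4,0.003,0,-0.005,0],[0.4,0.005,0,-0.009,0],[0.4,0.005,0,-0.009,0]]'; python3 -m handwheel '[[0.55,0,0,0,0],[0.62,0,0,0,0],[1,0,0,0,0],[1,0,0,0,0],[1,0,0,0,0]]' 30
python3 - <<'E'
from h import *
c=snap('wrist','w21')
E
```

```text
time: 16.95
ee_pos: [0.6115, 0.0047, 0.1779]
tcp_rot: [177.3, 0.2, 80.5]
wrist_force: [0.7, -0.5, 0.6]
opening: 0.0511
time: 17.45
ee_pos: [0.6116, 0.0048, 0.179]
tcp_rot: [177.3, 0.2, 80.5]
wrist_force: [-1.7, -0.0, 6.4]
opening: 0.0277
```

View pics/w21.png

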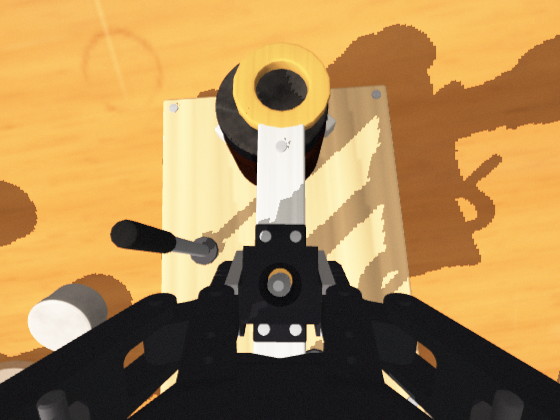

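```bash
python3 - <<'E'
from h import *
p=np.load('stand2.npy');ee=np.array([.6116,.0048,.179]);print(w2s(p,ee+.019*np.array([-.047,.005,1])),w2s(p,ee))
n=stand(p)[0][:,2];print(n, n*.06)
E
python3 -m handwheel '[[1,-0.0047,0.0005,0.0088,0],[1,-0.0094,0.001,0.0177,0],[1,-0.0141,0.0015,0.0265,0],[1,-0.0187,0.002,0.0353,0],[1,-0.0234,0.0025,0.0442,0]]'; python3 -m handwheel '[[1,-0.0047,0.0005,0.0088,0],[1,-0.0094,0.001,0.0177,0],[1,-0.0141,0.0015,0.0265,0],[1,-0.0141,0.0015,0.0265,0]]'
python3 - <<'E'
from h import *
c=snap('wrist','w22');c=snap('scene','s22');crop(c,'s22c',240,130,370,250)
E
```

```text
[[ -0.76474398  -1.22538675 107.97711599]] [[-8.89178248 -1.22481285 90.77950805]]
[-0.46680548  0.04996187  0.88294759] [-0.02800833  0.00299771  0.05297686]
time: 18.0
ee_pos: [0.5876, 0.0073, 0.2238]
tcp_rot: [177.3, 0.2, 80.5]
wrist_force: [0.7, -0.1, -3.0]
opening: 0.0276
time: 18.4
ee_pos: [0.5734, 0.0089, 0.2522]
tcp_rot: [177.2, 0.1, 80.5]
wrist_force: [-0.3, -0.4, -2.9]
opening: 0.0276
```

View pics/w22.png

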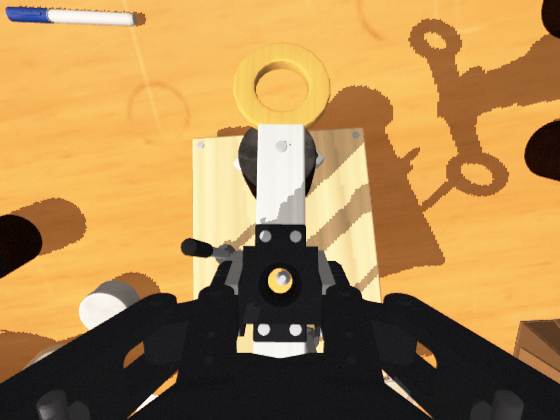

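View pics/s22c.png

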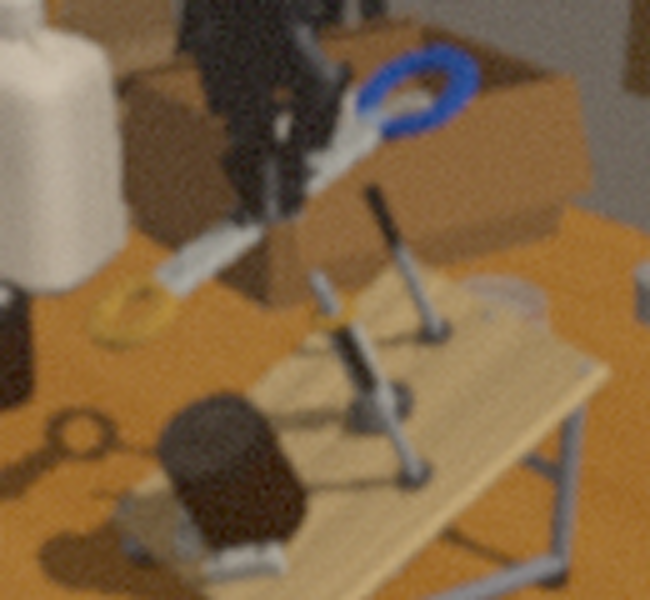

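```bash
python3 -m handwheel '[[1,-0.01,0,0.04,0],[1,-0.03,0.01,0.08,4],[1,-0.05,0.02,0.1,12],[1,-0.06,0.03,0.1,20],[1,-0.06,0.03,0.1,28]]'; python3 -m handwheel '[[1,0,0,0,8],[1,0,0,0,16],[1,0,0,0,24],[1,0,0,0,32],[1,0,0,0,40]]'; python3 -m handwheel '[[1,0,0,0,8],[1,0,0,0,16],[1,0,0,0,24],[1,0,0,0,32],[1,0,0,0,40]]'; python3 -m handwheel '[[1,0,0,0,8],[1,0,0,0,16],[1,0,0,0,24],[1,0,0,0,32],[1,0,0,0,40]]'
```

```text
time: 19.0
ee_pos: [0.5129, 0.0397, 0.3515]
tcp_rot: [177.2, 0.2, 108.9]
wrist_force: [1.0, -0.8, -3.7]
opening: 0.0275
time: 19.5
ee_pos: [0.513, 0.0397, 0.3508]
tcp_rot: [177.2, 0.1, 149.2]
wrist_force: [0.3, 0.1, -3.1]
opening: 0.0276
time: 20.0
ee_pos: [0.5132, 0.0396, 0.3501]
tcp_rot: [177.2, 0.1, -170.5]
wrist_force: [-0.3, -0.9, -3.6]
opening: 0.0275
time: 20.5
ee_pos: [0.5135, 0.0395, 0.3495]
tcp_rot: [177.2, 0.1, -130.2]
wrist_force: [0.6, 0.2, -3.2]
opening: 0.0278
```

```bash
python3 -m handwheel '[[1,0,0,0,8],[1,0,0,0,16],[1,0,0,0,24],[1,0,0,0,30.7],[1,0,0,0,30.7]]'
python3 - <<'E'
from h import *
p=np.load('stand2.npy');o=get_obs();ee=np.array(o['ee_pos']);Rt=R.from_euler('xyz',o['tcp_rot'],degrees=True).as_matrix();tz=Rt[:,2];print(ee,o['tcp_rot'],tz)
for b in(-56,-56,-45,-35,-25,-15,-8,0):
    r=np.deg2rad(b);u=np.array([np.cos(r),np.sin(r)]);m=np.array([-np.sin(r),np.cos(r)])
    g=np.array([95,0])-125.2*u+22*m; w=s2w(p,(g[0],88,g[1]))[0]+.019*tz; print(b,g.round(1),w.round(4),(w-ee).round(4),round(np.hypot(*w[:2]),3))
c=snap('wrist','w23');c=snap('scene','s23');crop(c,'s23c',200,60,370,190)
E
```

```text
time: 21.0
ee_pos: [0.5137, 0.0396, 0.3488]
tcp_rot: [177.1, 0.0, -99.3]
wrist_force: [0.0, -0.5, -2.3]
opening: 0.0277
[0.51371467 0.03963396 0.34876129] [ 1.77109318e+02  3.71256914e-02 -9.93496879e+01] [-0.04965542  0.00883146 -0.99872736]
-56 [ 43.2 116.1] [0.6541 0.0901 0.2068] [ 0.1404  0.0504 -0.1419] 0.66
-56 [ 43.2 116.1] [0.6541 0.0901 0.2068] [ 0.1404  0.0504 -0.1419] 0.66
-45 [ 22.  104.1] [0.6411 0.0914 0.1863] [ 0.1274  0.0518 -0.1625] 0.648
-35 [ 5.1 89.8] [0.6328 0.0923 0.1657] [ 0.1191  0.0527 -0.183 ] 0.64
-25 [-9.2 72.9] [0.6283 0.0928 0.1441] [ 0.1146  0.0532 -0.2047] 0.635
-15 [-20.2  53.7] [0.6275 0.0929 0.1219] [ 0.1138  0.0533 -0.2268] 0.634
-8 [-25.9  39.2] [0.6293 0.0927 0.1065] [ 0.1156  0.0531 -0.2423] 0.636
0 [-30.2  22. ] [0.6336 0.0923 0.0893] [ 0.1198  0.0526 -0.2595] 0.64
```

View pics/w23.png

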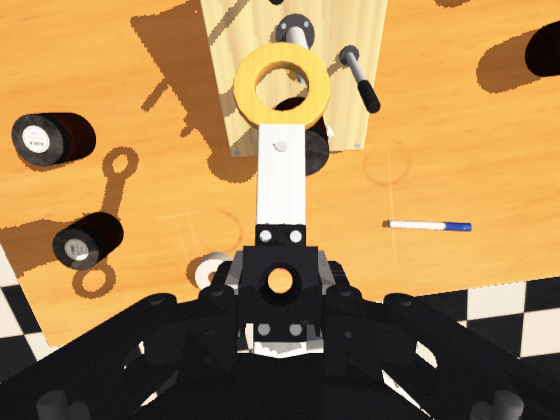

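View pics/s23c.png

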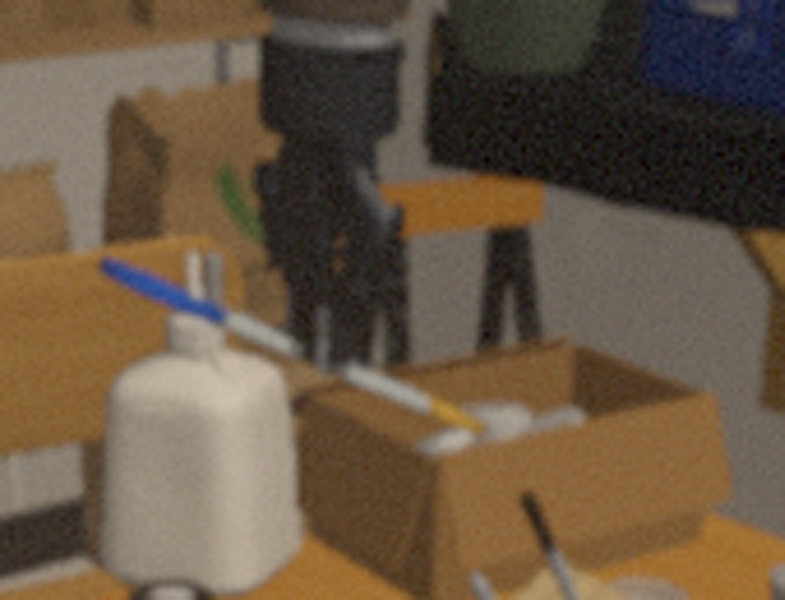

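```bash
python3 -m handwheel '[[1,0,0.05,0,0],[1,0.045,0.05,0,0],[1,0.09,0.05,-0.02,0],[1,0.125,0.05,-0.06,0],[1,0.134,0.05,-0.1,0]]'; python3 -m handwheel '[[1,0,0,-0.012,0],[1,0,0,-0.024,0],[1,0,0,-0.024,0]]'
python3 - <<'E'
from h import *
p=np.load('stand2.npy');o=get_obs();ee=np.array(o['ee_pos']);print(ee,o['tcp_rot'],o['wrist_force'])
c=snap('wrist','w24');c=snap('scene','s24');crop(c,'s24c',240,110,370,220)
E
```

```text
time: 21.6
ee_pos: [0.6507, 0.0896, 0.2459]
tcp_rot: [177.1, 0.0, -99.8]
wrist_force: [1.0, 0.7, -3.5]
opening: 0.028
time: 21.9
ee_pos: [0.6502, 0.0895, 0.2193]
tcp_rot: [176.9, -0.0, -100.0]
wrist_force: [-0.3, 0.3, -3.3]
opening: 0.0278
[0.65016459 0.08945523 0.21932456] [ 1.76922283e+02 -3.47252919e-02 -1.00010592e+02] [-0.33166498  0.3131424  -3.2611609 ]
```

View pics/w24.png

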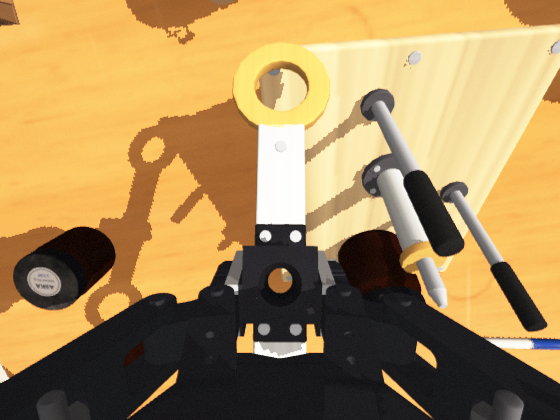

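View pics/s24c.png

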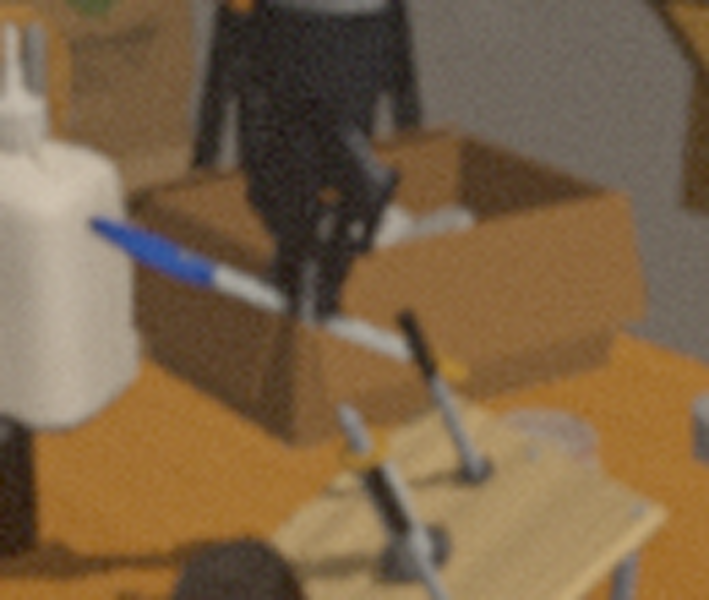

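Run:
```python
from h import *
p=np.load('stand2.npy');c=load('w24')
print(w2s(p,[.65016,.08946,.2193]),proj(c,s2w(p,[(100,95,0),(100,-95,0),(0,0,116),(62,18.5,122),(0,95,0)])))
# ring centre ray on z = .165
w=onplane(c,[(281,86)],.17);print(w,w2s(p,w))
```

```text
[[ 35.92599052  87.05802525 112.59204848]] [[255.39104621  47.50149526]
 [582.3465581   22.89060008]
 [440.31914245 299.84499377]
 [446.92451991 241.23110675]
 [269.38654061 177.59477645]]
[[0.7351363  0.07472472 0.17      ]] [[88.76917476 81.44973636 28.65912552]]
```

```bash
python3 -m handwheel '[[1,0,0,-0.006,0],[1,0,0,-0.012,0],[1,-0.001,0,-0.018,0],[1,-0.003,0,-0.024,0]]'; python3 -m handwheel '[[1,-0.004,0,-0.006,0],[1,-0.007,0,-0.012,0],[1,-0.01,0,-0.018,0]]'
```

```text
time: 22.4
ee_pos: [0.6462, 0.0898, 0.1994]
tcp_rot: [177.1, 0.1, -100.0]
wrist_force: [-13.5, 0.8, 9.9]
opening: 0.0277
time: 22.7
ee_pos: [0.6358, 0.0901, 0.1814]
tcp_rot: [177.1, 0.1, -99.9]
wrist_force: [-2.4, 2.6, 1.2]
opening: 0.0276
```

```bash
python3 -m handwheel '[[1,-0.005,0,-0.01,0],[1,-0.009,0,-0.02,0],[1,-0.012,0,-0.03,0],[1,-0.014,0,-0.041,0],[1,-0.0145,0,-0.052,0]]'
python3 - <<'E'
from h import *
c=snap('wrist','w25');c=snap('scene','s25');crop(c,'s25c',240,110,370,220);print(get_obs()['wrist_force'])
E
```

```text
time: 23.2
ee_pos: [0.6211, 0.0901, 0.1285]
tcp_rot: [177.1, 0.1, -99.9]
wrist_force: [-0.4, 0.8, 0.3]
opening: 0.0275
[-0.75661894  0.75188665 -2.58955512]
```

View pics/w25.png

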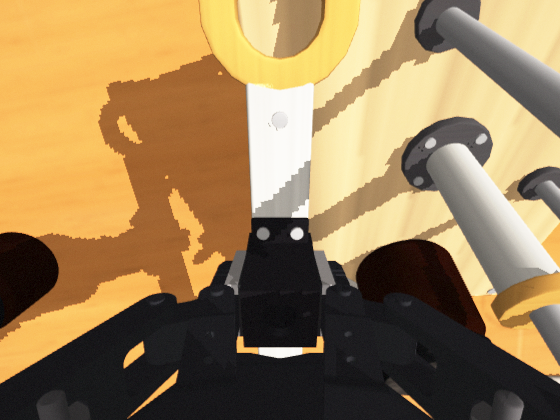

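View pics/s25c.png

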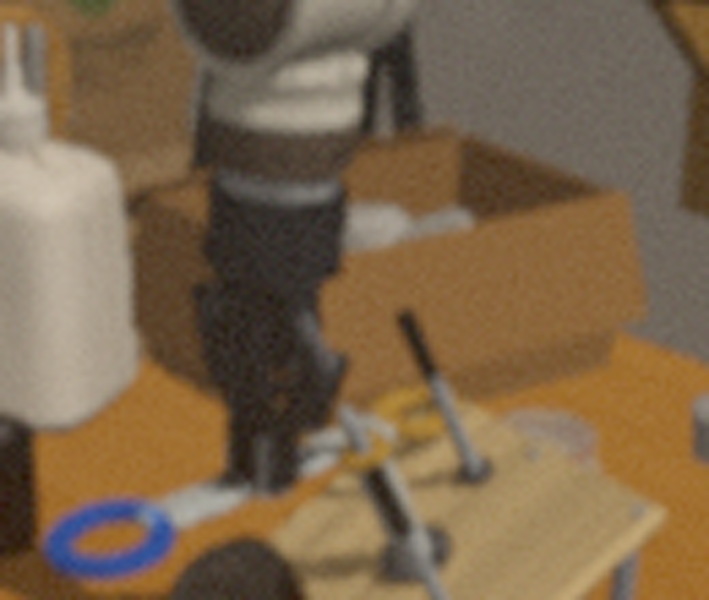

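```bash
python3 -m handwheel '[[1,0.0,0,-0.009,0],[1,0.001,0,-0.018,0],[1,0.0025,0,-0.026,0],[1,0.004,0,-0.033,0]]'
python3 - <<'E'
from h import *
p=np.load('stand2.npy');o=get_obs();print(w2s(p,o['ee_pos']))
c=snap('wrist','w26');c=snap('scene','s26');crop(c,'s26c',240,110,370,220);print(get_obs()['wrist_force'])
E
```

```text
time: 23.7
ee_pos: [0.6247, 0.0898, 0.0933]
tcp_rot: [176.9, 0.0, -100.0]
wrist_force: [-0.0, -0.7, -0.1]
opening: 0.0278
[[-45.5574045  84.6753057  13.2615615]]
[-0.0351652   0.66716483 -3.2391306 ]
```

View pics/s26c.png

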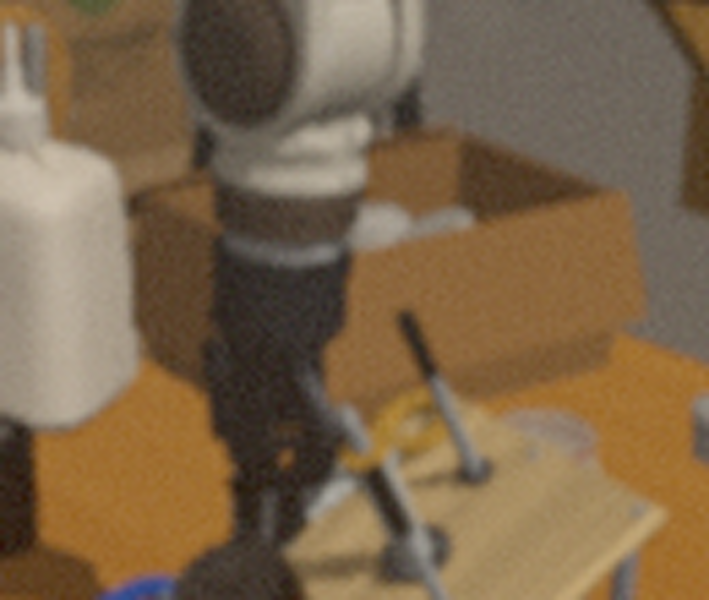

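View pics/w26.png

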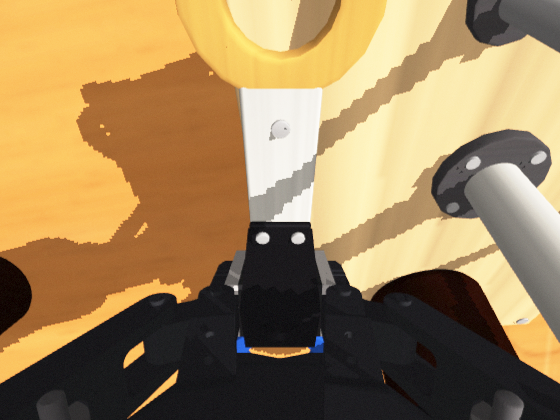

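Run:
```python
from h import *
p=np.load('stand2.npy')
c=load('w26');f=c['K'][0,0];
def seg(n,r1,w1,r2,w2):
    c=load(n);f=c['K'][0,0];P=[np.array([0,(r-c['K'][1,2])/f*24*f/w,24*f/w]) for r,w in((r1,w1),(r2,w2))]
    v=rot(c)@(P[0]-P[1]);vs=stand(p)[0].T@v;print(n,np.linalg.norm(v),v,'stand elev',np.rad2deg(np.arctan2(vs[2],np.hypot(vs[0],vs[1]))),'yaw',np.rad2deg(np.arctan2(vs[1],vs[0])))
seg('w26',88,84,222,63)
# measure widths by brightness in row
import sys
for n,rows in(('w26',(92,100,110,150,180,215)),('w23',(135,160,190,215)),('w22',(135,160,190,215))):
    g=cv2.cvtColor(load(n)['color'],cv2.COLOR_BGR2HSV)
    for r in rows:
        s=g[r,225:335,1]; i=np.where(s<60)[0]; print(n,r,i.min()+225,i.max()+225, len(i))
```

```text
w26 49.408945004765684 [45.93356716 -8.04211465 16.33020655] stand elev -8.643091514227834 yaw -3.6481210549578202
w26 92 239 322 84
w26 100 240 321 82
w26 110 241 320 80
w26 150 244 316 73
w26 180 247 313 67
w26 215 250 310 61
w23 135 258 332 72
w23 160 258 326 69
w23 190 257 304 48
w23 215 256 304 49
w22 135 245 309 65
w22 160 235 322 88
w22 190 257 305 49
w22 215 256 327 50
```

```bash
python3 -m handwheel '[[1,0.001,0,-0.003,0],[1,0.002,0,-0.0045,0],[1,0.002,0,-0.0045,0]]'
python3 - <<'E'
from h import *
p=np.load('stand2.npy');o=get_obs();print(w2s(p,o['ee_pos']),o['wrist_force'])
c=snap('wrist','w27');
g=cv2.cvtColor(c['color'],cv2.COLOR_BGR2HSV);R_=[];W=[]
for r in range(100,216,5):
    s=g[r,225:335,1]; i=np.where(s<60)[0]; R_.append(r);W.append(i.max()-i.min()+1)
print(W)
E
```

```text
time: 24.1
ee_pos: [0.6262, 0.0898, 0.088]
tcp_rot: [176.8, 0.0, -99.9]
wrist_force: [-1.8, -0.3, -1.8]
opening: 0.0278
[[-46.82857871  84.85684384   7.85238663]] [-1.84846998 -0.29875367 -1.81856907]
[np.int64(85), np.int64(84), np.int64(83), np.int64(82), np.int64(81), np.int64(80), np.int64(79), np.int64(78), np.int64(77), np.int64(76), np.int64(75), np.int64(74), np.int64(73), np.int64(72), np.int64(71), np.int64(70), np.int64(69), np.int64(69), np.int64(67), np.int64(67), np.int64(65), np.int64(65), np.int64(63), np.int64(63)]
```

```bash
python3 -m handwheel '[[1,-0.014,0.001,0.026,0],[1,-0.03,0.003,0.058,0],[1,-0.048,0.005,0.09,0],[1,-0.066,0.007,0.125,0],[1,-0.074,0.008,0.14,0]]'; python3 -m handwheel '[[1,0.008,-0.03,0.0,0],[1,0.018,-0.06,0.0,0],[1,0.026,-0.085,0,0],[1,0.026,-0.085,0,0]]'
python3 - <<'E'
from h import *
p=np.load('stand2.npy');o=get_obs();print(o['ee_pos'],o['tcp_rot'],w2s(p,o['ee_pos']),o['wrist_force'])
c=snap('wrist','w28');c=snap('scene','s28');crop(c,'s28c',230,110,360,225);c=snap('top','t28');crop(c,'t28c',240,120,330,220)
E
```

```text
time: 24.65
ee_pos: [0.552, 0.0982, 0.2319]
tcp_rot: [177.1, 0.1, -99.9]
wrist_force: [0.3, 0.0, -2.0]
opening: 0.0274
time: 25.05
ee_pos: [0.5789, 0.0105, 0.2306]
tcp_rot: [177.0, 0.1, -100.1]
wrist_force: [-0.1, 0.7, -3.6]
opening: 0.0276
[0.57887427 0.01051803 0.23056766] [ 1.77034345e+02  5.49686192e-02 -1.00082598e+02] [[-13.95054167   0.97802668 151.87328238]] [-0.07297471  0.6700748  -3.56326604]
```

View pics/w28.png

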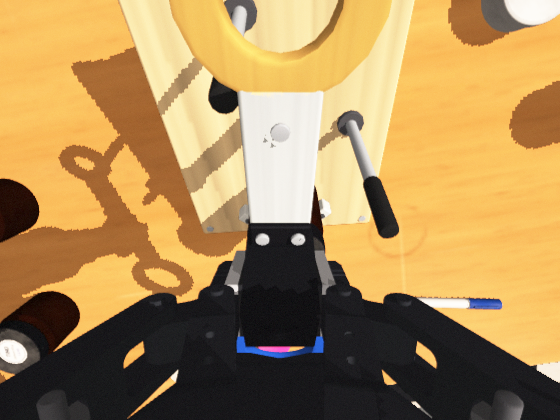

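View pics/s28c.png

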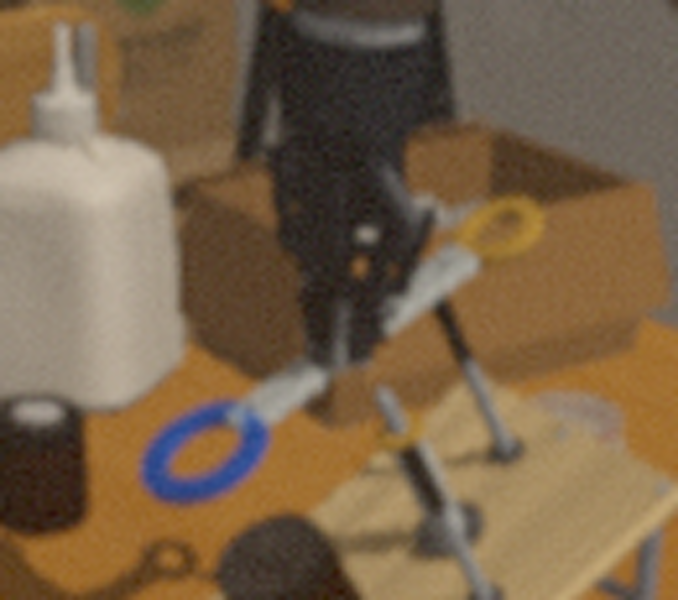

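Run:
```python
from h import *
p=np.load('stand2.npy');c=load('s28')
e=bluering(c,(240,120,330,230));print(e)
h=cv2.cvtColor(c['color'],cv2.COLOR_BGR2HSV);m=cv2.inRange(h,(17,110,90),(32,255,255));k=np.zeros_like(m);k[140:165,312:338]=m[140:165,312:338]
cs,_=cv2.findContours(k,cv2.RETR_EXTERNAL,cv2.CHAIN_APPROX_NONE);b=max(cs,key=cv2.contourArea);es=cv2.fitEllipse(b);print(es)
S=s2w(p,(-.6,-1.2,86))[0]; O=S+np.array([-.0301,.0053,.0519])
for g in(0,.7):
 for e0 in(-8,-4,0,4,8):
    Rs=stand(p)[0]; a=np.deg2rad(180-3.9); f=np.deg2rad(e0) # e0: uphill end up
    Ry=R.from_rotvec(-f*np.array([0,1,0])).as_matrix()
    def P(q): # arm mm -> stand rel
        v=R.from_euler('z',a).as_matrix()@np.array(q,float); piv=np.array([0,0,22.]); return O+Rs@(Ry@(v-piv)+piv)/1000
    print(e0,proj(c,[P((100,0,4)),P((-100,0,4))]).round(1).tolist())
```

```text
((268.69451904296875, 196.3924102783203), (12.691085815429688, 21.37014389038086), 63.16151428222656)
((325.9427185058594, 153.79522705078125), (12.888625144958496, 17.55373764038086), 68.35265350341797)
-8 [[266.4, 194.4], [325.6, 159.1]]
-4 [[267.7, 196.1], [325.3, 156.9]]
0 [[269.0, 197.7], [324.9, 154.7]]
4 [[270.4, 199.1], [324.3, 152.6]]
8 [[272.0, 200.3], [323.7, 150.6]]
-8 [[266.4, 194.4], [325.6, 159.1]]
-4 [[267.7, 196.1], [325.3, 156.9]]
0 [[269.0, 197.7], [324.9, 154.7]]
4 [[270.4, 199.1], [324.3, 152.6]]
8 [[272.0, 200.3], [323.7, 150.6]]
```

View pics/t28c.png

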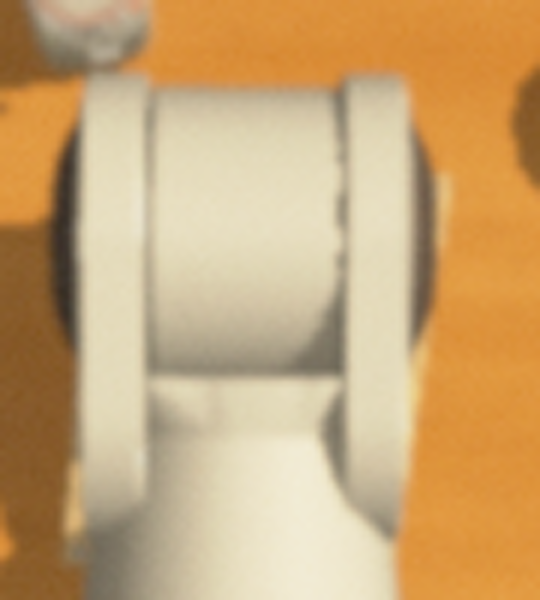

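Run:
```python
from h import *
p=np.load('stand2.npy');o=get_obs();ee=np.array(o['ee_pos'])
tz=R.from_euler('xyz',o['tcp_rot'],degrees=True).as_matrix()[:,2]
tz1=R.from_euler('xyz',[177.3,.2,80.5],degrees=True).as_matrix()[:,2]
Rs=stand(p)[0];n=Rs[:,2]
G1=np.array([.6116,.0048,.179])-.019*tz1
T2=G1-.0007*Rs[:,0]+.019*tz;print('seated TCP',T2)
for l in(45,32,20,10,0):print(l,(T2+n*l/1000).round(4),(T2+n*l/1000-ee).round(4))
```

```text
seated TCP [0.60914575 0.00528563 0.17867596]
45 [0.5881 0.0075 0.2184] [ 0.0101 -0.0059 -0.0127]
32 [0.5942 0.0069 0.2069] [ 0.0162 -0.0065 -0.0242]
20 [0.5998 0.0063 0.1963] [ 0.0218 -0.0071 -0.0348]
10 [0.6045 0.0058 0.1875] [ 0.0265 -0.0076 -0.0436]
0 [0.6091 0.0053 0.1787] [ 0.0311 -0.0081 -0.0524]
```

```bash
python3 -m handwheel '[[1,0.005,-0.003,-0.006,0],[1,0.0101,-0.0059,-0.0127,0],[1,0.0101,-0.0059,-0.0127,0]]'
python3 - <<'E'
from h import *
p=np.load('stand2.npy');o=get_obs();ee=np.array(o['ee_pos']);T2=np.array([.60915,.00529,.17868]);Rs=stand(p)[0];print(ee,(Rs.T@(ee-T2)*1000).round(2))
c=snap('scene','s29');crop(c,'s29c',270,135,340,200);c=snap('wrist','w29')
o=get_obs();ee=np.array(o['ee_pos']);print(ee,(Rs.T@(ee-T2)*1000).round(2))
E
```

```text
time: 25.5
ee_pos: [0.5883, 0.0076, 0.2166]
tcp_rot: [176.9, 0.1, -99.9]
wrist_force: [-0.8, 0.2, -4.5]
opening: 0.0277
[0.58825923 0.00760443 0.21656409] [-0.77  0.08 43.32]
[0.58798448 0.00771804 0.21783946] [-0.43  0.16 44.58]
```

View pics/s29c.png

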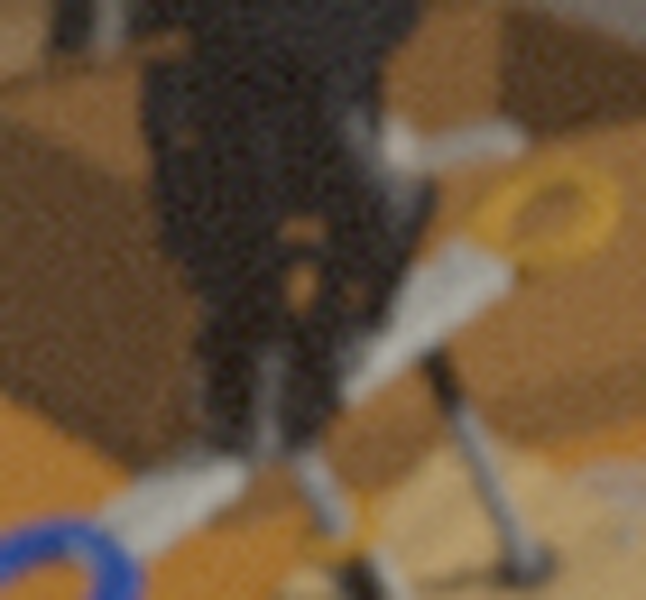

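View pics/w29.png

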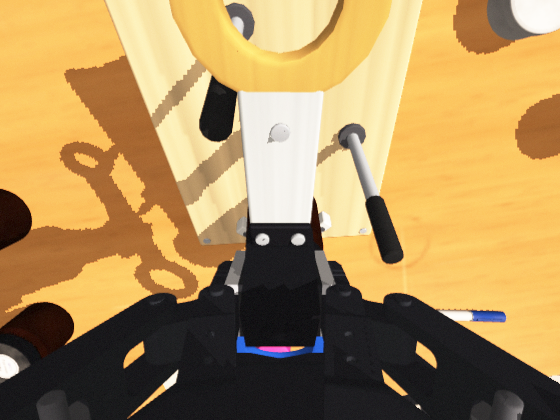

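```bash
python3 -m handwheel '[[1,0.004,-0.0005,-0.006,0],[1,0.0075,-0.001,-0.0125,0],[1,0.0075,-0.001,-0.0125,0]]'; python3 -m handwheel '[[1,0.0025,-0.0002,-0.0045,0],[1,0.0025,-0.0002,-0.0045,0]]';  python3 - <<'E'
from h import *
p=np.load('stand2.npy');o=get_obs();ee=np.array(o['ee_pos']);T2=np.array([.60915,.00529,.17868]);Rs=stand(p)[0];print(ee,(Rs.T@(ee-T2)*1000).round(2),(Rs.T@o['wrist_force']).round(1))
E
```

```text
time: 25.9
ee_pos: [0.5955, 0.0067, 0.2039]
tcp_rot: [176.9, 0.1, -99.9]
wrist_force: [-0.2, 0.6, -3.4]
opening: 0.0278
time: 26.1
ee_pos: [0.5974, 0.0066, 0.1983]
tcp_rot: [176.7, 0.1, -99.9]
wrist_force: [-2.7, 1.1, -6.3]
opening: 0.0277
[0.59743805 0.0066371  0.19825599] [-1.22  0.09 22.82] [-5.4  0.8 -4.2]
```

```bash
python3 -m handwheel '[[1,0.0005,0,-0.0035,0],[1,0.0025,0,-0.0075,0],[1,0.0025,0,-0.0075,0]]';  python3 - <<'E'
from h import *
p=np.load('stand2.npy');o=get_obs();ee=np.array(o['ee_pos']);T2=np.array([.60915,.00529,.17868]);Rs=stand(p)[0];print(ee,(Rs.T@(ee-T2)*1000).round(2),(Rs.T@o['wrist_force']).round(1),o['torque'])
E
```

```text
time: 26.4
ee_pos: [0.6002, 0.0066, 0.19]
tcp_rot: [176.7, 0.1, -99.9]
wrist_force: [0.0, -0.1, -3.1]
opening: 0.0278
[0.60021352 0.00655888 0.19002446] [-2.64  0.31 14.25] [-1.4 -0.1 -2.7] [-0.02478002 -0.05570329 -0.07874543]
```

```bash
python3 -m handwheel '[[1,0.002,-0.0002,-0.0035,0],[1,0.0037,-0.0004,-0.007,0],[1,0.0037,-0.0004,-0.007,0]]';  python3 - <<'E'
from h import *
p=np.load('stand2.npy');o=get_obs();ee=np.array(o['ee_pos']);T2=np.array([.60915,.00529,.17868]);Rs=stand(p)[0];print(ee,(Rs.T@(ee-T2)*1000).round(2),(Rs.T@o['wrist_force']).round(1),o['torque'])
c=snap('scene','s30');crop(c,'s30c',260,140,345,215)
E
```

```text
time: 26.7
ee_pos: [0.6042, 0.0061, 0.1823]
tcp_rot: [176.7, 0.1, -99.9]
wrist_force: [-0.3, -0.2, -3.5]
opening: 0.0277
[0.60420627 0.0060654  0.18226626] [-2.73  0.24  5.51] [-1.9 -0.2 -3. ] [-0.05989877  0.0597136   0.01366098]
```

View pics/s30c.png

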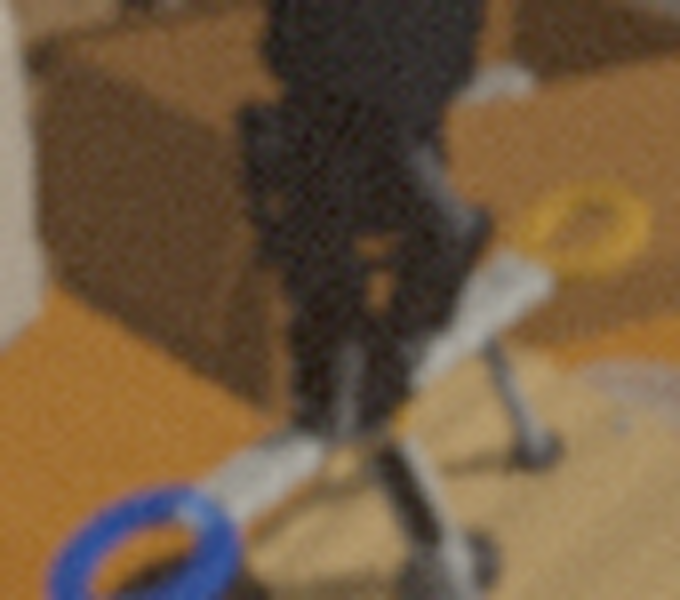

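```bash
python3 -m handwheel '[[1,0.0015,-0.0002,-0.003,0],[1,0.0022,-0.0003,-0.0045,0],[1,0.0022,-0.0003,-0.0045,0]]';  python3 - <<'E'
from h import *
p=np.load('stand2.npy');o=get_obs();ee=np.array(o['ee_pos']);T2=np.array([.60915,.00529,.17868]);Rs=stand(p)[0];print(ee,(Rs.T@(ee-T2)*1000).round(2),(Rs.T@o['wrist_force']).round(1),o['torque'])
E
```

```text
time: 27.05
ee_pos: [0.6065, 0.0057, 0.1778]
tcp_rot: [176.7, 0.1, -99.9]
wrist_force: [0.1, -0.3, -4.1]
opening: 0.0277
[0.60647829 0.00574803 0.17780526] [-2.8   0.17  0.5 ] [-1.8 -0.3 -3.7] [-0.07814713  0.09758623  0.02340652]
```

```bash
python3 -m handwheel '[[1,0.001,0,-0.002,0],[1,0.001,0,-0.002,0]]';python3 -m handwheel '[[1,0.001,0,-0.002,0],[1,0.001,0,-0.002,0]]';  python3 - <<'E'
from h import *
p=np.load('stand2.npy');o=get_obs();ee=np.array(o['ee_pos']);T2=np.array([.60915,.00529,.17868]);Rs=stand(p)[0];print(ee,(Rs.T@(ee-T2)*1000).round(2),(Rs.T@o['wrist_force']).round(1),o['torque'])
E
```

```text
time: 27.25
ee_pos: [0.6067, 0.0058, 0.1775]
tcp_rot: [176.7, 0.1, -99.9]
wrist_force: [-10.5, -0.5, 7.5]
opening: 0.0276
time: 27.45
ee_pos: [0.6067, 0.0058, 0.1774]
tcp_rot: [176.7, 0.1, -99.9]
wrist_force: [-12.3, -0.3, 9.1]
opening: 0.0278
[0.60669173 0.00575296 0.17741307] [-2.8   0.2   0.05] [-6.5 -1.6 13.7] [-0.00532317  2.1362853   0.08282466]
```

```bash
python3 -m handwheel '[[0.66,0,0,0,0],[0.6,0,0,0,0],[0.4,0,0,0,0],[0.4,0,0,0,0]]'; python3 -m handwheel '[[0.4,-0.006,0.0005,0.012,0],[0.4,-0.014,0.0015,0.027,0],[0.4,-0.028,0.003,0.053,0],[0.4,-0.045,0.004,0.085,0],[0.4,-0.06,0.005,0.12,0]]'
python3 - <<'E'
from h import *
p=np.load('stand2.npy')
c=snap('scene','s31');crop(c,'s31c',250,140,345,215);e=bluering(c,(240,120,340,260));print(e,[ringangle(c,np.array(e[0]),q) for q in(p,np.load('stand.npy'))]);snap('wrist','w31')
E
```

```text
time: 27.85
ee_pos: [0.6069, 0.0058, 0.1774]
tcp_rot: [176.7, 0.1, -99.9]
wrist_force: [0.8, 0.6, -0.5]
opening: 0.0515
time: 28.35
ee_pos: [0.5453, 0.0109, 0.2999]
tcp_rot: [176.8, 0.1, -99.9]
wrist_force: [0.2, 0.5, 1.1]
opening: 0.0509
((277.65087890625, 212.21458435058594), (14.344552993774414, 20.944204330444336), 65.9862289428711) [(np.float64(-185.25), np.float64(0.9876838405282997)), (np.float64(-185.75), np.float64(0.713396817836135))]
```

View pics/s31c.png

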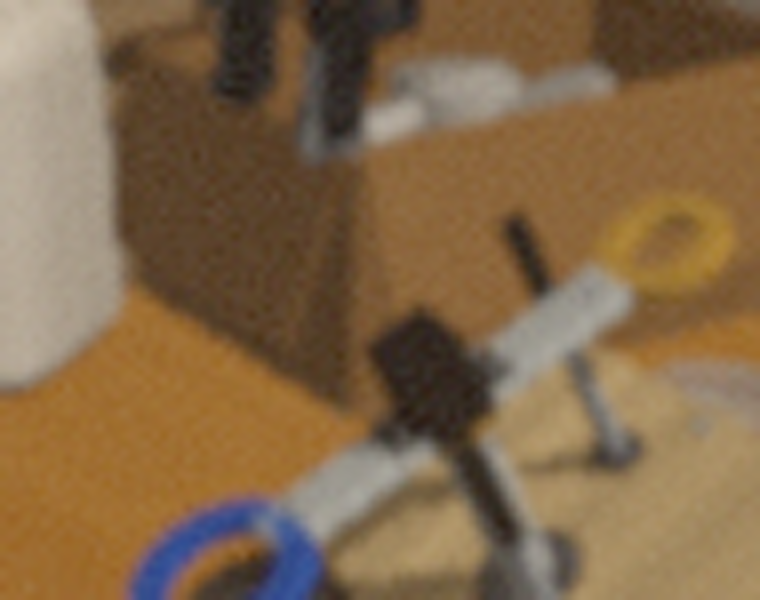

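View pics/w31.png

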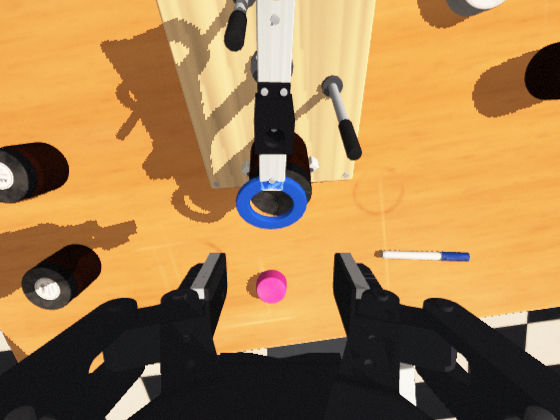

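Run:
```python
from h import *
p=np.load('stand2.npy');ee=np.array(get_obs()['ee_pos'])
for q in[(-103,75,150),(-103,75,91),(-103,55,91),(-103,48,91)]:w=s2w(p,q)[0];print(q,w.round(4),(w-ee).round(4))
```

```text
(-103, 75, 150) [0.5094 0.0924 0.1871] [-0.0364  0.0814 -0.1177]
(-103, 75, 91) [0.537  0.0894 0.135 ] [-0.0089  0.0785 -0.1697]
(-103, 55, 91) [0.5349 0.0696 0.135 ] [-0.011   0.0586 -0.1697]
(-103, 48, 91) [0.5341 0.0626 0.135 ] [-0.0118  0.0516 -0.1697]
```

```bash
python3 -m handwheel '[[0.7,-0.02,0.04,-0.01,0],[1,-0.036,0.081,-0.03,0],[1,-0.036,0.081,-0.075,0],[1,-0.036,0.081,-0.118,0],[1,-0.03,0.081,-0.13,0]]'; python3 -m handwheel '[[1,0.01,0,-0.02,0],[1,0.021,-0.001,-0.042,0],[1,0.021,-0.001,-0.042,0]]'
python3 - <<'E'
from h import *
p=np.load('stand2.npy');o=get_obs();print(o['ee_pos'],w2s(p,o['ee_pos']),o['opening'],o['wrist_force'])
snap('wrist','w32')
E
```

```text
time: 28.95
ee_pos: [0.5135, 0.0921, 0.1713]
tcp_rot: [177.0, 0.1, -99.9]
wrist_force: [0.1, -0.0, -0.0]
opening: 0.0
time: 29.25
ee_pos: [0.5349, 0.0906, 0.1282]
tcp_rot: [176.8, 0.0, -99.9]
wrist_force: [-1.0, -0.1, -0.4]
opening: 0.0003
[0.53485882 0.09061052 0.12823126] [[-108.16305917   75.93148821   86.06382809]] 0.00034005848113375433 [-0.95999428 -0.06133169 -0.37182062]
```

View pics/w32.png

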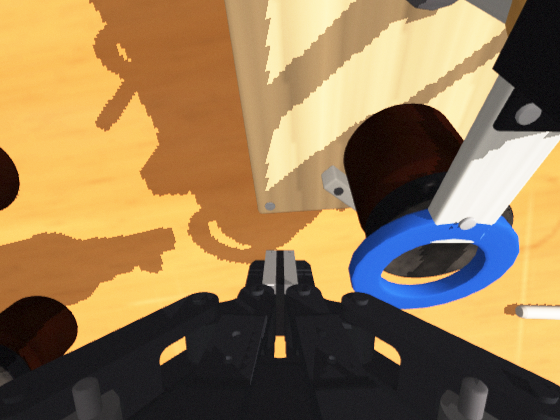

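```bash
python3 -m handwheel '[[1,0,-0.009,0.004,0],[1,0,-0.018,0.004,0],[1,0,-0.018,0.004,0]]'; python3 -m handwheel '[[1,0,-0.003,0,0],[1,0,-0.006,0,0],[1,0,-0.006,0,0]]'
python3 - <<'E'
from h import *
p=np.load('stand2.npy');o=get_obs();print(w2s(p,o['ee_pos']),o['wrist_force'])
c=snap('scene','s33');e=bluering(c,(240,120,340,260));print(e,[ringangle(c,np.array(e[0]),q) for q in(p,np.load('stand.npy'))]);snap('wrist','w33')
E
```

```text
time: 29.6
ee_pos: [0.5353, 0.0715, 0.1357]
tcp_rot: [177.0, 0.1, -100.0]
wrist_force: [-0.4, -0.6, 0.2]
opening: -0.0001
time: 29.9
ee_pos: [0.5352, 0.0652, 0.1359]
tcp_rot: [177.1, 0.1, -100.0]
wrist_force: [-0.5, 1.1, 0.8]
opening: 0.0002
[[-101.84152769   50.70406948   91.37736496]] [-0.47085404  1.06515615  0.7544937 ]
((278.6957702636719, 213.2192840576172), (14.947929382324219, 20.900426864624023), 65.85794067382812) [(np.float64(-181.75), np.float64(1.068797741685631)), (np.float64(-182.5), np.float64(0.7682931037936647))]
```

View pics/w33.png

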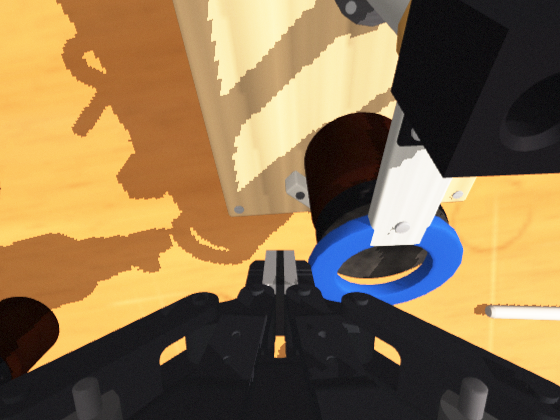

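```bash
python3 -m handwheel '[[1,0,-0.002,0,0],[1,0,-0.002,0,0]]'; python3 -m handwheel '[[1,0,-0.002,0,0],[1,0,-0.002,0,0]]'
```

```text
time: 30.2
ee_pos: [0.5351, 0.0635, 0.1356]
tcp_rot: [177.0, 0.1, -100.0]
wrist_force: [-0.3, -0.5, 0.6]
opening: -0.0001
time: 30.4
ee_pos: [0.5351, 0.0613, 0.1355]
tcp_rot: [177.0, 0.1, -100.0]
wrist_force: [0.1, -0.3, 0.1]
opening: -0.0001
```

Run:
```python
from h import *
p=np.load('stand2.npy');o=get_obs();print(w2s(p,o['ee_pos']),o['wrist_force'])
c=snap('scene','s34');e=bluering(c,(240,120,340,260));print(e,[ringangle(c,np.array(e[0]),q) for q in(p,np.load('stand.npy'))])
```

```text
[[-101.7577055    46.83672719   90.91766237]] [ 0.12733506 -0.26686585  0.12201178]
((279.4169006347656, 213.62985229492188), (14.908291816711426, 21.057140350341797), 66.44142150878906) [(np.float64(-180.0), np.float64(0.9656111481713343)), (np.float64(-180.5), np.float64(0.6505381834041616))]
```

Nearly in; pushing on in small steps until the stop is felt.

```bash
python3 -m handwheel '[[1,0,-0.0015,0,0],[1,0,-0.0015,0,0]]'; python3 -m handwheel '[[1,0,-0.0015,0,0],[1,0,-0.0015,0,0]]'
```

```text
time: 30.65
ee_pos: [0.5351, 0.0598, 0.1355]
tcp_rot: [177.0, 0.1, -100.0]
wrist_force: [-0.7, 0.1, -0.3]
opening: 0.0002
time: 30.85
ee_pos: [0.5351, 0.0583, 0.1355]
tcp_rot: [177.0, 0.1, -100.0]
wrist_force: [0.1, 0.7, -0.3]
opening: -0.0001
```

```bash
python3 -m handwheel '[[1,0,-0.0015,0,0],[1,0,-0.0015,0,0]]'
python3 - <<'E'
from h import *
p=np.load('stand2.npy');o=get_obs();print(w2s(p,o['ee_pos']),o['wrist_force'])
c=snap('scene','s35');e=bluering(c,(240,120,340,260));print(e,[ringangle(c,np.array(e[0]),q) for q in(p,np.load('stand.npy'))]);snap('wrist','w35');crop(c,'s35c',250,140,345,215)
E
```

```text
time: 31.05
ee_pos: [0.535, 0.0571, 0.1354]
tcp_rot: [177.0, 0.1, -100.0]
wrist_force: [-1.3, 3.7, -0.7]
opening: 0.0
[[-101.48607636   42.59947937   90.68911711]] [-1.3294633   3.67330092 -0.74501172]
((280.246826171875, 214.1480712890625), (15.396517753601074, 20.902847290039062), 66.54150390625) [(np.float64(-177.75), np.float64(0.9312799146467138)), (np.float64(-178.25), np.float64(0.6018612563480628))]
```

View pics/w35.png

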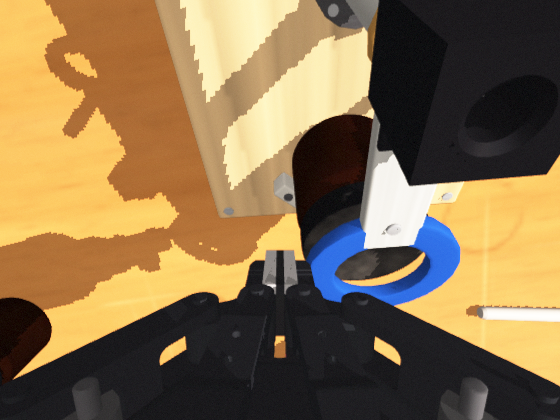

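View pics/s35c.png

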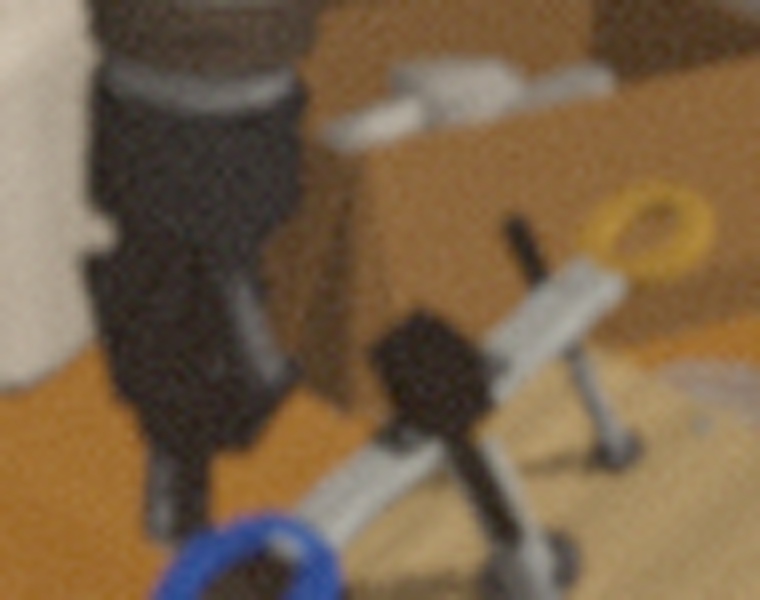

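```bash
python3 -m handwheel '[[1,0,-0.001,0,0],[1,0,-0.001,0,0]]'; python3 -m handwheel '[[1,0,0.01,0,0],[1,-0.005,0.025,0.005,0],[1,-0.03,0.04,0.05,0],[1,-0.05,0.03,0.1,0],[1,-0.065,-0.0,0.14,0]]'; python3 -m handwheel '[[0.8,-0.01,-0.03,0.02,0],[0.8,-0.02,-0.05,0.04,0],[0.8,-0.02,-0.05,0.04,0]]';python3 - <<'E'
from h import *
p=np.load('stand2.npy');o=get_obs();print(o['ee_pos'])
c=snap('scene','s36');e=bluering(c,(240,120,340,260));print(e,[ringangle(c,np.array(e[0]),q) for q in(p,np.load('stand.npy'))]);snap('wrist','w36');crop(c,'s36c',250,140,345,255)
c=snap('top','t36');crop(c,'t36c',240,130,330,230)
E
```

```text
time: 31.35
ee_pos: [0.5349, 0.0566, 0.1353]
tcp_rot: [177.0, 0.2, -99.9]
wrist_force: [-0.7, 6.7, -0.1]
opening: 0.0001
time: 31.85
ee_pos: [0.4714, 0.0634, 0.2702]
tcp_rot: [177.0, 0.2, -99.7]
wrist_force: [1.6, -1.2, -0.2]
opening: -0.0003
time: 32.15
ee_pos: [0.4509, 0.0125, 0.3139]
tcp_rot: [177.3, 0.2, -99.8]
wrist_force: [0.3, -0.0, -0.2]
opening: 0.0173
[0.45090561 0.01247256 0.3139468 ]
((279.7992858886719, 213.97720336914062), (14.332749366760254, 20.952693939208984), 66.76778411865234) [(np.float64(-178.75), np.float64(1.0329834170414836)), (np.float64(-179.25), np.float64(0.7118410384359526))]
```

View pics/w36.png

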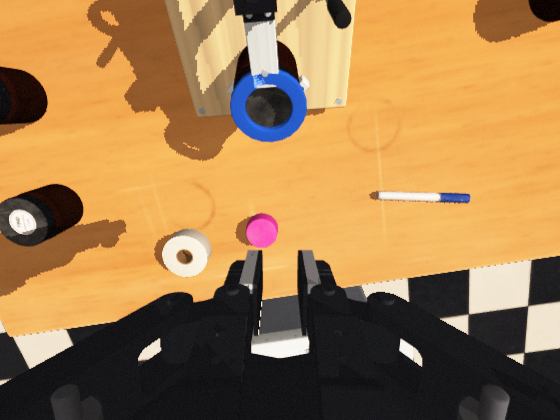

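View pics/s36c.png

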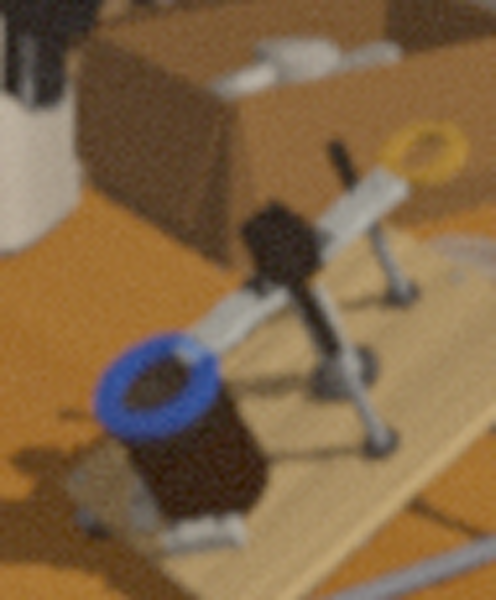

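View pics/t36c.png

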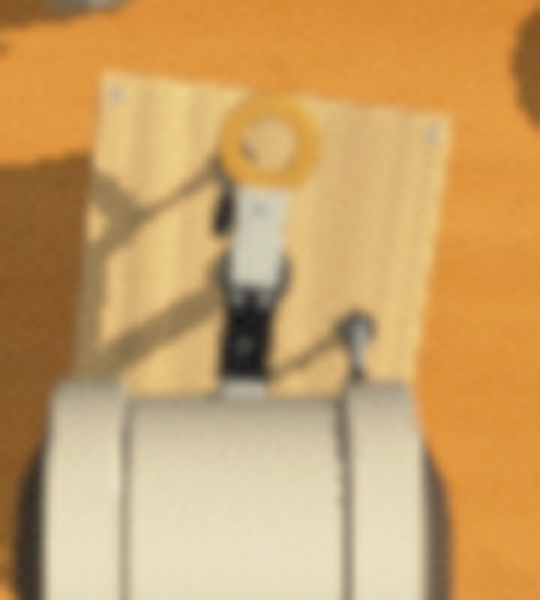

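```bash
for i in 1 2 3 4; do python3 -m handwheel '[[0.3,0,0,0,-8.5],[0,0,0,0,-17],[0,0,0,0,-25.5],[0,0,0,0,-34],[0,0,0,0,-42.5]]' | grep rot; done; python3 -m handwheel '[[0,-0.02,0,0,-6],[0,-0.04,0,0,-6]]'
python3 - <<'E'
from h import *
p=np.load('stand2.npy');o=get_obs();print(o['ee_pos'])
c=snap('wrist','w37');e=bluering(c);print(e)
E
```

```text
tcp_rot: [176.9, 0.1, -142.5]
tcp_rot: [176.9, -0.1, 174.7]
tcp_rot: [177.0, -0.2, 131.9]
tcp_rot: [177.2, -0.2, 89.1]
time: 34.5
ee_pos: [0.4112, 0.0193, 0.302]
tcp_rot: [177.4, -0.1, 83.0]
wrist_force: [0.1, -0.2, -0.7]
opening: 0.0856
[0.41122319 0.01929325 0.30201037]
((285.45831298828125, 292.7456970214844), (60.032962799072266, 60.40555953979492), 13.86999797821045)
```

View pics/w37.png

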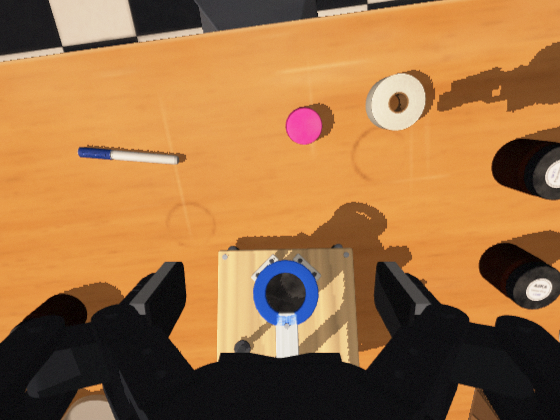

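Run:
```python
from h import *
p=np.load('stand2.npy');c=load('w37');crop(c,'w37c',205,235,370,358)
m=bluemask(c);cs,_=cv2.findContours(m,cv2.RETR_CCOMP,cv2.CHAIN_APPROX_NONE)
for b in cs:
    if cv2.contourArea(b)>300 and len(b)>5:
        e=cv2.fitEllipse(b);print(e,onstand(c,[e[0]],p,94))
print(onstand(c,[(217.5,251),(353.5,248.5)],p,0), proj(c,s2w(p,[(-100,0,94),(-100,0,78),(-155,95,0),(-155,-95,0)])))
```

```text
((285.45831298828125, 292.7456970214844), (60.032962799072266, 60.40555953979492), 13.86999797821045) [[-101.55827474   -2.00686113   94.        ]]
[[-153.84291603  -96.1851487     0.        ]
 [-154.49358949   96.63315984    0.        ]] [[287.31545566 294.18160285]
 [287.04718089 293.10695664]
 [352.32758738 248.15858171]
 [218.35102751 250.16748412]]
```

View pics/w37c.png

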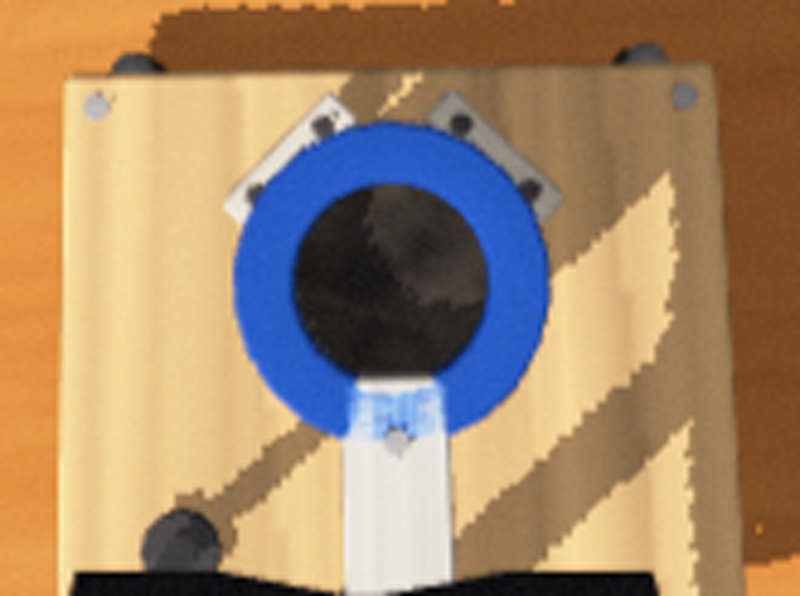

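Run:
```python
from h import *
a=load('w2');b=load('w5');c=load('w37')
print(onplane(b,[(312,108),(421,118)],.0075).round(3).tolist(),onplane(c,[(79,152),(183,160)],.0075).round(3).tolist())
print(onplane(a,[(205,118)],.024).round(3),onplane(c,[(304,126)],.024).round(3),onplane(a,[(291,94)],.03).round(3),onplane(c,[(397,102)],.03).round(3))
s0=load('scene1')['color'];s=snap('scene','s38');d=cv2.absdiff(s0,s['color']).max(2);cv2.imwrite('pics/d38.png',np.hstack([s['color'],cv2.merge([d]*3)])[:, :1120:2][::1])
cv2.imwrite('pics/s38v.png',s['color'])
```

```text
[[0.359, -0.245, 0.008], [0.385, -0.111, 0.008]] [[0.359, -0.246, 0.008], [0.387, -0.109, 0.008]]
[[0.362 0.061 0.024]] [[0.362 0.058 0.024]] [[0.347 0.176 0.03 ]] [[0.347 0.174 0.03 ]]
```

View pics/s38v.png

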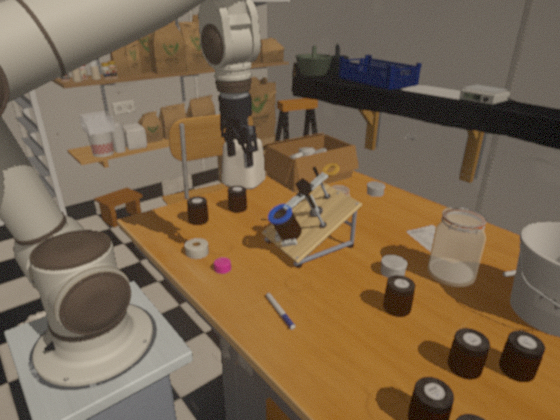

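Run:
```python
from workcell import job_done,get_obs
o=get_obs();print(o['time'],o['wrist_force']);print(job_done())
```

```text
34.6 [-0.08683598 -0.40493711  0.33124433]
the job is handed in; nothing more can be done
None
```

The stand is changed over to jars, and I handed the job in at 34.6 s with the gripper clear of everything.

**What I did**
- **Jar:** I swung the gauge arm aside and picked up the jar without a sticker. I tilted it in the fingers against the deck's front edge, set it flat in the V rest, slid it home and let go.
- **Arm:** I swung it back, lifted it off the pin and turned it end for end. I re-tilted it against the left side of the deck, lowered it onto the pin until it rested on the shoulder, let go, and pushed it in to the stop.

**What the last checks showed**
- **Jar:** it looks flat against both blocks. Its lid measured within about 2 mm of the rest position, which is as fine as the cameras resolve.
- **Arm seating:** the arm met the shoulder at the height where it was first gripped (about 0.1 mm difference, 14 N). The push against the stop then rose to about 7 N.
- **Bystanders:** the pen, cap and sticker roll are where they started, to within 3 mm. The other jars and the tin look unmoved in the pictures, but I did not measure them.

**Less certain**
- **Ring centring:** the big ring measured about 2 mm to the right of the rest's centre line. The top-down measurement and the hole's looseness on the pin both fit that. The scene camera put the swing about 1° past straight, within its error. I left it there rather than nudge it again.
- **Failed try:** my first attempt to tilt the jar, against the table, only made it slide.
- **Sliding the jar home:** I pulled about 3 mm too far and it began to lean over the blocks, so I pushed it back and pressed it flat before letting go.

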